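# Hot furnace lid to the cooling stand with the lid lifter

### The job

Take the lid lifter from its rack, hook it under the loop of the hot furnace lid, lift the lid off level and set it gently, without dropping or forcing it, fully home in the cup of the cooling stand. Then unhook the lifter and hang it back in its rack. The lid is hot and its ceramic brittle: touch it only with the lifter, rest on it no harder than a light touch, keep it level, and leave everything else where it is.

Things in the scene. Friction and masses are not known exactly. Their poses are not given: they have to be found in the camera images.
- furnace: fixed white round crucible furnace, 190 mm across, 100 mm tall, flat top with a 92 mm wide round mouth closed by the lid. Origin: centre of its underside, on the table; z up.
- lid: loose hot lid, 0.3 to 0.5 kg: dark steel disc 110 mm across, 12 mm thick, with a coppery ring; under it a white ceramic plug 12 mm deep, 80 mm across tapering to 70, that drops into the furnace mouth. Origin: centre of the disc's underside (it lies on the furnace top); z up, disc top at z = 12 mm. Its centre of mass is below the loop's middle.
- loop (a point): middle of the level crossbar of the lid's rigid loop handle (axis of the 8 mm round bar), 40 mm above the lid's origin; axes as the lid. The bar runs along y between two legs at y = -32 and +32 mm. The opening below it, 56 mm wide and 24 mm high down to the disc, is entered along x, from either side alike.
- lifter: loose two-tine lid lifter, 0.22 kg. Origin: centre of its upright wooden handle, 40 (x) x 20 (y) x 56 (z) mm, to be gripped across y. Right under it a flat heat guard 64 (x) x 100 (y) x 4 mm, z = -28 to -32 mm. Below the guard hang two parallel steel hooks that open to +x. A load in the hooks hangs straight below the handle.
- hook (a point): lowest point of the lifter's hooks, midway between them, on their underside, 112 mm straight below the handle's centre; axes as the lifter. Each hook is 6 mm round bar at y = -13 or +13 mm: down at x = -26 mm from the guard to z = 13, sloping to x = -6, z = 0, level to x = 12 (upper side z = 6), then steeply up to the tip: x = 20, top z = 18 mm. Sit the loop's bar at x = 0.
- rack: fixed blue lifter rack: base 110 (x) x 120 (y) x 10 mm, two upright cheeks 80 (x) x 10 (y) mm at y = -38 and +38 mm, tops at z = 100 mm. The lifter hangs with its hooks between the cheeks and its guard on their tops, lifter x along rack x, handle centre 132 mm above the table; it lifts straight out. Origin: centre of the underside, on the table.
- cooler: fixed cooling stand: dark foot 136 mm across, sleeve, and on a telescopic post an aluminium cup 130 mm across. Its recess, 86 mm wide, 20 mm deep, takes the lid's plug; the disc then lies on the flat rim, any way round. The rim's height is NOT measured: clamped at 75 to 130 mm above the table; it does not sink. Origin: on the table, straight below the cup's centre.
- mount_a: bystander, loose: lens mount: black 44 mm square holder with a lens on a post, 82 mm tall, round steel foot 44 mm across. Origin: centre of its underside.
- mount_b: bystander, loose: lens mount: aluminium 44 mm square holder with a lens on a post, 82 mm tall, round steel foot 44 mm across. Origin: centre of its underside.
- meter: bystander, loose: grey hand-held meter lying flat, 150 x 85 x 32 mm. Origin: centre of its underside.
- crucible: bystander, loose: small white ceramic crucible (open cup), 52 mm across, 45 mm tall. Origin: centre of its underside.
- driver: bystander, loose: screwdriver lying flat, 160 mm long. Origin: centre of its underside (handle end to -x).
- jar: bystander, loose: amber glass jar, 56 mm across, 70 mm tall. Origin: centre of its underside.
- prism_case: bystander, loose: blue case 70 x 50 x 28 mm. Origin: centre of its underside.
There are look-alikes about, which are no part of the job. Leave any turquoise look-alike of the cooler alone. Leave any orange look-alike of the furnace alone.

How it is judged:
On the way, in this order (a step that is already met when the one before it is completed fails the run):
1. the lid hangs on the lifter, clear of the furnace and level (z of lid in the frame of furnace above 0.12 m and contact force between lid and lifter above 1 N and angle between lid's own z axis and vertical below 0.15 rad), for 0.3 s.
2. the lid sits home in the cup of the cooling stand, unhooked (horizontal distance between lid and cooler below 0.006 m and angle between lid's own z axis and vertical below 0.05 rad and contact force between lid and cooler above 1 N and contact force between lid and lifter below 0.1 N and linear speed of lid below 0.02 m/s), for 0.2 s.
At the end, for the whole second after the job is handed in: The lid rests level (within 3 degrees) and still in the stand's cup, within 6 mm of its centre, clear of the lifter; the lifter hangs still and upright (within 4.5 degrees) in its rack, guard on the cheeks (handle centre at 127 to 137 mm), within 25 mm along and 20 mm across of its middle (all of step 2 and x of lifter in the frame of rack between -0.025 and 0.025 m and y of lifter in the frame of rack between -0.02 and 0.02 m and z of lifter in the frame of rack between 0.127 and 0.137 m and angle between lifter's own z axis and vertical below 0.08 rad and linear speed of lifter below 0.02 m/s and contact force between lifter and rack above 0.5 N); the robot touches nothing.
It fails at once if the hot lid is touched by the robot itself (contact force between lid and the fingers above 0.3 N or contact force between lid and the arm above 0.3 N).
It fails at once if the lid tips more than about 13 degrees from level (angle between lid's own z axis and vertical above 0.22 rad).
It fails at once if the lifter bears on the lid with more than 20 N (contact force between lid and lifter above 20 N).
It fails at once if the lid is dropped or pressed onto the cooling stand (more than 24 N) (contact force between lid and cooler above 24 N).
It fails at once if a bystander is moved more than 15 mm (distance of any of mount_a, mount_b, meter, crucible, driver, jar, prism_case from where it was at the start of the episode above 0.015 m).
It also fails if it takes over 72 s, if anything falls off the work surface, if the arm or the gripper's body presses on something with over 40 N, if the wrist force passes 120 N, or if a joint passes its speed limit or range.

### The arm

A 6-joint arm with a two-finger parallel gripper is mounted at the origin on the work surface. World frame = base frame: x ahead of the robot, y to its left, z up, the work surface at z = 0. Lengths are in m, angles in rad, forces in N, time in s.
With the tool pointing down it reaches from about 0.25 to 0.775 m from the base axis. Payload 4 kg.
Tool frame: the origin (TCP) lies midway between the tips of the shut fingers; the grasp point (between the pads) lies 19 mm behind it (robot.grip_depth is the distance from the TCP to the grasp point, in m); z points along the fingers, y is the direction in which the jaws open and shut (so a half turn about z gives the same grasp; the last joint's range is limited). The gripper opens to 94 mm and grips with 3 to 60 N. Pads are 16 mm wide; open, the fingers measure 119 mm over their backs; the gripper's body (75 mm by 177 mm) begins 78 mm behind the grasp point.
Start: joints at [-1.282, 0.087, 1.371, -0, 1.684, -0.103], TCP at [0.21, -0.508, 0.206] pointing down, gripper open.
Joint ranges: [-3.1, 3.1], [-0.76, 2.03], [0.27, 2.55], [-1.08, 4.22], [0.17, 2.65], [-2.57, 2.57]. Speed limits (rad/s): [2.79, 2.79, 3.14, 3.14, 3.14, 3.14].

### API

Orientations are given as a rotation vector (axis times angle).
In Python, from cell import readout, viewer, hand_in, robot gives the robot as it stands. The module is installed in compiled form; this text tells all that it offers.
- The arm moves only by the shell command python3 -m handwheel 'ROWS' [FORCE]. ROWS is JSON, one flat list of numbers, 7 for each row, row after row: the shift along the world's x, y, z in mm, then the turn, a rotation vector about the world's x, y, z in degrees, then the gripper's target within -1 to 1 (fully open at 1, half-way at 0, shut at -1). In form: [dx, dy, dz, rx, ry, rz, hand, dx, dy, dz, rx, ry, rz, hand, ...]. A call has 1 to 10 rows; each row is the pose to reach, as a shift and turn from the pose commanded when the call began; what a row does not reach only later rows make up. A row lasts 1/10 s, in which the tool goes at most 50 mm and 8.59 degrees, less where a joint would pass 70% of its speed; a pose out of reach is approached as far as the arm can. A call with a gripper value outside its range is refused whole. The fingers move at their own pace and stop on an object; FORCE is the grip in N (left out, the last holds). Time passes only in rows, so rows that repeat a pose let the fingers close. It gives the time, the measured TCP pose, the force and the opening at its end, in the units of the state.
- readout.sense(): the state, without advancing time (a new reading comes with each control period).
- viewer.get_image(name): name is "side" or "top"; returns the picture (384x512x3 uint8, red, green, blue); there is no depth.
- viewer.camera_info(name): a dict with "K" (3x3 intrinsics, pixels), "dist" ([k1, k2, p1, p2, k3] as OpenCV has them; the pictures are not rectified), "xyz" and "orientation" of the camera in the world. Camera axes: x right, y up, looking along -z (the intrinsics and any distortion apply to the point x, -y, -z); pixel columns grow to the right and rows downward; lengths in m; the calibration is good to about 2 mm. A picture is of the moment at which its call begins. camera_info takes no time and is no camera call.
- hand_in(): hands the job in, once; it reports no verdict.
The state is a dict: "time": time; "joint_pos": joint angles; "dq": joint speeds; "effort": joint torques, N m; "tcp_pos": TCP position; "ee_rot": TCP orientation; "contact_force": force on the tool from outside, world axes, zero at the start; "ft_torque": the same for the moment, N m; "width": finger opening in m.
Only numpy, scipy, OpenCV 4.12 (cv2) and the standard library are available. Lean on these libraries where they do the work, as an engineer would, in place of code of your own. Each camera call takes 0.05 s, during which the arm holds its last target.

## Working session

There is one attempt and no reset: what is moved stays moved. The work goes in short steps, Python scripts to look and compute and a shell command to move; the robot and the scene stay as the last step left them, time stands still between calls to the robot, and variables do not carry over. Pictures are saved under pics/ and viewed, and the job is handed in when it is done.

```bash
mkdir -p pics; python3 - <<'E'
from cell import readout, viewer, robot
import cv2
for n in("side","top"):
    cv2.imwrite(f"pics/{n}0.png",viewer.get_image(n)[:,:,::-1]); c=viewer.camera_info(n); print(n,c)
print(readout.sense(), robot.grip_depth)
E
```

```text
side {'K': array([[366.73526312,   0.        , 259.86300493],
       [  0.        , 366.73526312, 188.83355407],
       [  0.        ,   0.        ,   1.        ]]), 'dist': array([-0.06394034,  0.        ,  0.        ,  0.        ,  0.        ]), 'xyz': array([0.24441314, 0.55400279, 0.87449327]), 'orientation': array([ 0.22930921, -0.89935778, -2.54770874])}
top {'K': array([[486.7039961 ,   0.        , 258.26294317],
       [  0.        , 486.7039961 , 197.27866882],
       [  0.        ,   0.        ,   1.        ]]), 'dist': array([-0.05782479,  0.        ,  0.        ,  0.        ,  0.        ]), 'xyz': array([ 0.24751243, -0.00182214,  1.74576595]), 'orientation': array([ 0.16272538, -0.13134368, -1.58686056])}
{'time': 0.1, 'joint_pos': array([-1.28210836e+00,  8.79132614e-02,  1.37208767e+00, -1.43619933e-05,
        1.68362765e+00, -1.03088050e-01]), 'dq': array([ 0.00092392, -0.00364021, -0.00413741, -0.00027565, -0.00099905,
       -0.00043481]), 'effort': array([ 2.34555773e-03, -3.41253698e+01, -3.03300726e+01,  7.20361364e-02,
        3.04913137e-02, -1.00506222e-04]), 'tcp_pos': array([ 0.2098609 , -0.50784744,  0.2044115 ]), 'ee_rot': array([-3.07952375e+00, -6.11075393e-01,  3.18467264e-04]), 'contact_force': array([ 0.47323509,  0.01348874, -0.75300936]), 'ft_torque': array([-0.03447784,  0.02587019,  0.03226797]), 'width': 0.09401873401775294} 0.0188
```

View pics/side0.png

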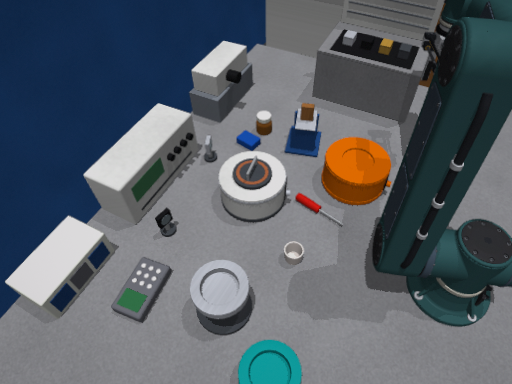

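View pics/top0.png

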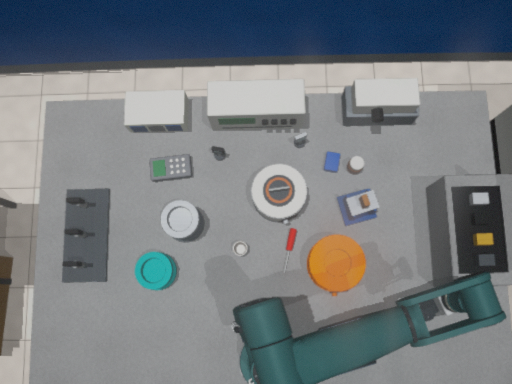

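Candidates:
- Furnace: white round with copper-ringed lid at top (279,192) / side (253,185). The orange one at top (337,263) / side (356,170) is the look-alike.
- Cooler: aluminium cup at top (181,220) / side (220,290). The turquoise one at top (155,271) / side (270,372) is the look-alike.
- Lifter: wooden handle over the blue rack at top (362,203) / side (307,112). The blue prism_case at top (332,162) is not the rack.

I choose white, aluminium and the blue rack, and check them in close crops.

```bash
cat > h.py <<'E'
import numpy as np, cv2
from scipy.spatial.transform import Rotation as R
from cell import viewer
class Cam:
    def __init__(s,n):
        c=viewer.camera_info(n); s.K=c["K"]; s.d=c["dist"]; s.o=np.array(c["xyz"]); s.R=R.from_rotvec(c["orientation"]).as_matrix()
        s.Rc=np.diag([1,-1,-1])@s.R.T; s.t=-s.Rc@s.o
    def ray(s,uv):
        p=cv2.undistortPoints(np.array(uv,float).reshape(-1,1,2),s.K,s.d)[:,0]
        v=np.c_[p,np.ones(len(p))]@s.Rc
        return v/np.linalg.norm(v,axis=1)[:,None]
    def plane(s,uv,z):
        v=s.ray(uv); return s.o+v*((z-s.o[2])/v[:,2])[:,None]
    def proj(s,P):
        return cv2.projectPoints(np.array(P,float).reshape(-1,1,3),cv2.Rodrigues(s.Rc)[0],s.t,s.K,s.d)[0][:,0]
def tri(c1,u1,c2,u2):
    a,b=c1.ray([u1])[0],c2.ray([u2])[0]
    A=np.c_[a,-b]; x=np.linalg.lstsq(A,c2.o-c1.o,rcond=None)[0]
    p,q=c1.o+a*x[0],c2.o+b*x[1]; return (p+q)/2,np.linalg.norm(p-q)
E
python3 - <<'E'
import cv2,numpy as np
s=cv2.imread("pics/side0.png");t=cv2.imread("pics/top0.png")
def cr(i,x,y,w,h,k): return cv2.resize(i[y:y+h,x:x+w],None,fx=k,fy=k,interpolation=cv2.INTER_CUBIC)
a=np.hstack([cr(s,205,90,130,130,3),cr(s,180,250,130,130,3)]); cv2.imwrite("pics/c_side.png",a)
b=np.hstack([cr(t,240,150,70,70,4),cr(t,330,175,60,70,4),cr(t,150,190,60,70,4)]); cv2.imwrite("pics/c_top.png",b)
E
```

```text
(no output)
```

View pics/c_side.png

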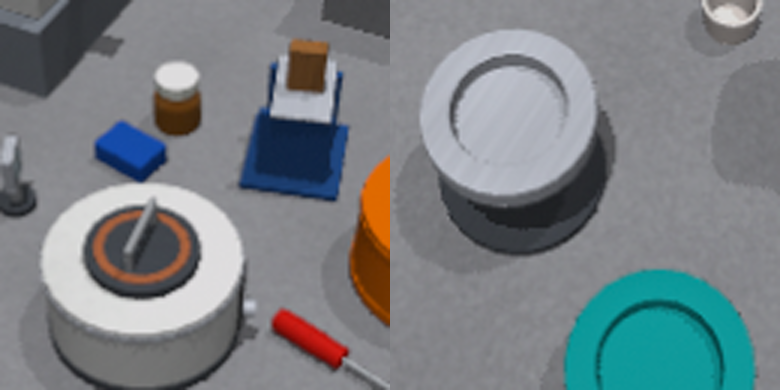

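View pics/c_top.png

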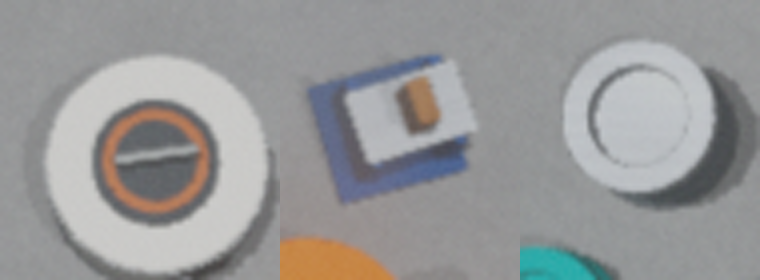

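The crops confirm it: white furnace with a copper-ringed lid and its bar, the pale guard with the wooden handle on the blue rack, and the aluminium cup. Next I measure them.

```bash
cat > m.py <<'E'
from h import *
S,T=Cam("side"),Cam("top")
s=cv2.imread("pics/side0.png");t=cv2.imread("pics/top0.png")
def blob(m,seed,r=60):
    m=m.astype(np.uint8)
    w=np.zeros_like(m); cv2.circle(w,seed,r,1,-1); m=m*w
    n,l,st,c=cv2.connectedComponentsWithStats(m)
    k=1+np.argmax(st[1:,4]); 
    return (l==k).astype(np.uint8),st[k],c[k]
def hsv(i): return [x.astype(int) for x in cv2.split(cv2.cvtColor(i,cv2.COLOR_BGR2HSV))]
def hullell(m):
    c=max(cv2.findContours(m,cv2.RETR_EXTERNAL,cv2.CHAIN_APPROX_NONE)[0],key=len); return c[:,0].astype(float)
def circ(P):
    A=np.c_[2*P[:,:2],np.ones(len(P))]; x=np.linalg.lstsq(A,(P[:,:2]**2).sum(1),rcond=None)[0]
    r=np.sqrt(x[2]+x[0]**2+x[1]**2); e=np.hypot(*(P[:,:2]-x[:2]).T)-r; return x[:2],r,e.std()
out=[]
for nm,im,C,sd,r in (("side",s,S,(252,174),24),("top",t,T,(279,190),18)):
    H,Sa,V=hsv(im)
    m,st,c=blob((H<18)&(Sa>90)&(V>70),sd,r)
    P=C.plane(hullell(m),.112); print(nm,"ring",st,circ(P))
    # bar
    m2=np.zeros_like(m); w=np.zeros_like(m); cv2.circle(w,sd,r,1,-1)
    b,st,c=blob((Sa<40)&(V>110)&(H>=0),sd,int(r*.8)); ys,xs=np.nonzero(b)
    q=np.c_[xs,ys].astype(float); mu=q.mean(0); u=np.linalg.svd(q-mu)[2][0]; pr=(q-mu)@u
    mid=mu+u*(pr.max()+pr.min())/2
    e=np.array([mu+u*pr.min(),mu+u*pr.max()]); PP=C.plane(e,.154); d=PP[1]-PP[0]
    print(nm,"bar",st,mu,mid,C.plane([mid],.154),np.degrees(np.arctan2(d[1],d[0])),np.linalg.norm(d))
for nm,im,C,sd,r in (("side",s,S,(307,112),18),("top",t,T,(364,201),14)):
    H,Sa,V=hsv(im)
    m,st,c=blob((H<22)&(Sa>80)&(V>50),sd,r); print(nm,"handle",st,c)
    m,st,c=blob((Sa<60)&(V>150),sd if nm=="top" else (306,122),24)
    rc=cv2.minAreaRect(hullell(m).astype(np.float32)); bx=cv2.boxPoints(rc); print(nm,"guard",st,C.plane(bx,.104).round(4).tolist(), C.plane(bx,.104).mean(0))
    m,st,c=blob((H>100)&(H<125)&(Sa>120)&(V>50),(304,135) if nm=="side" else (358,207),32)
    rc=cv2.minAreaRect(hullell(m).astype(np.float32)); bx=cv2.boxPoints(rc)
    print(nm,"rack",st,C.plane(bx,.01).round(4).tolist(),C.plane(bx,.01).mean(0))
for nm,im,C,sd in (("side",s,S,(220,288)),("top",t,T,(181,219))):
    H,Sa,V=hsv(im)
    m,st,c=blob((V>(125 if nm=="side" else 130))&(Sa<60),sd,40 if nm=="side" else 24)
    print(nm,"cup",st,c)
    for z in (.075,.09,.1,.11,.12,.13):
        print(z,circ(C.plane(hullell(m),z)))
    cv2.imwrite(f"pics/m_{nm}.png",m*255)
E
python3 m.py
python3 -c "
import cv2,numpy as np
a=cv2.resize(cv2.imread('pics/m_side.png')[240:340,170:270],None,fx=3,fy=3);b=cv2.resize(cv2.imread('pics/m_top.png')[190:250,150:210],None,fx=5,fy=5)
cv2.imwrite('pics/m2.png',np.hstack([a,b]))"
```

```text
side ring [236 160  33  25 240] (array([ 0.57722016, -0.0414208 ]), np.float64(0.04099084577824369), np.float64(0.003805223834137629))
side bar [236 155  33  20 132] [251.42424242 161.15151515] [251.33574584 161.17230389] [[ 0.57705237 -0.04142659  0.154     ]] 43.717977329749374 0.085339391578484
top ring [266 177  26  26 177] (array([ 0.58123656, -0.04182651]), np.float64(0.04312014211754893), np.float64(0.0008993659998887967))
top bar [269 184  21   7  67] [278.59701493 187.67164179] [278.88791943 187.63399231] [[ 0.5797499  -0.04240174  0.154     ]] 96.17918682256463 0.06753334589133919
side handle [301 103  13  18 194] [307.03608247 111.40206186]
side guard [295 108  22  23 239] [[0.5433, -0.2693, 0.104], [0.5748, -0.3649, 0.104], [0.5112, -0.3814, 0.104], [0.4834, -0.2855, 0.104]] [ 0.52816663 -0.32527192  0.104     ]
side rack [285 126  36  31 790] [[0.5633, -0.2455, 0.01], [0.607, -0.3787, 0.01], [0.4951, -0.4056, 0.01], [0.4595, -0.2722, 0.01]] [ 0.53121797 -0.32549052  0.01      ]
top handle [362 195   8  11  55] [365.18181818 199.94545455]
top guard [342 178  46  38 830] [[0.6047, -0.254, 0.104], [0.635, -0.4017, 0.104], [0.514, -0.4202, 0.104], [0.4846, -0.2743, 0.104]] [ 0.55958213 -0.33754106  0.104     ]Traceback (most recent call last):
  File "m.py", line 33, in <module>
    m,st,c=blob((H>100)&(H<125)&(Sa>120)&(V>50),(304,135) if nm=="side" else (358,207),32)
           ~~~~^^^^^^^^^^^^^^^^^^^^^^^^^^^^^^^^^^^^^^^^^^^^^^^^^^^^^^^^^^^^^^^^^^^^^^^^^^^
  File "m.py", line 8, in blob
    k=1+np.argmax(st[1:,4]);
        ~~~~~~~~~^^^^^^^^^^
    return _wrapfunc(a, 'argmax', axis=axis, out=out, **kwds)
    return bound(*args, **kwds)
ValueError: attempt to get argmax of an empty sequence
[ WARN:0@0.017] global loadsave.cpp:275 findDecoder imread_('pics/m_side.png'): can't open/read file: check file path/integrity
Traceback (most recent call last):
TypeError: 'NoneType' object is not subscriptable
```

```bash
python3 - <<'E'
import cv2
s=cv2.imread("pics/side0.png");t=cv2.imread("pics/top0.png")
S=cv2.cvtColor(s,cv2.COLOR_BGR2HSV);T=cv2.cvtColor(t,cv2.COLOR_BGR2HSV)
for n,p in dict(guard=(355,208),blue=(342,207),blue2=(350,222),table=(335,190),handle=(365,200),cuprim=(166,220),cupfloor=(182,218),shadow=(196,235),bar=(279,189),disc=(279,182),furn=(262,200)).items(): print("top",n,T[p[1],p[0]])
for n,p in dict(guard=(306,125),blue=(304,142),base=(290,150),table=(335,215),handle=(307,110),cuprim=(196,290),cupside=(220,314),cupfloor=(222,290),foot=(222,325),bar=(252,165),disc=(240,172),furn=(230,190)).items(): print("side",n,S[p[1],p[0]])
E
```

```text
top guard [114   7 186]
top blue [113  71 136]
top blue2 [114  78 144]
top table [105   3 153]
top handle [ 14 110 163]
top cuprim [107   9 189]
top cupfloor [103   9 197]
top shadow [90 19 81]
top bar [100   6 137]
top disc [103  17 104]
top furn [ 30   3 200]
side guard [113  17 192]
side blue [108 195  68]
side base [108 192 110]
side table [120   8 136]
side handle [ 14 166  80]
side cuprim [113  18 188]
side cupside [115  16 176]
side cupfloor [111  17 190]
side foot [108  35  36]
side bar [107  12 143]
side disc [108  34  75]
side furn [ 60   1 218]
```

```bash
cat > m2.py <<'E'
exec(open("m.py").read().split("out=[]")[0])
from scipy.optimize import least_squares
def circr(P,r):
    f=lambda x:np.hypot(P[:,0]-x[0],P[:,1]-x[1])-r
    x=least_squares(f,P[:,:2].mean(0),loss="soft_l1",f_scale=.001); return x.x, f(x.x).std()
def subpix(C): return C
# cup
for nm,im,C,sd,R0,th in (("side",s,S,(220,288),40,162),("top",t,T,(181,219),26,170)):
    H,Sa,V=hsv(im); m,st,c=blob((V>th)&(Sa<60),sd,R0)
    print(nm,st,c); cv2.imwrite(f"pics/m_{nm}.png",m*255)
    q=hullell(m)
    for z in (.075,.09,.1,.11,.12,.13):
        P=C.plane(q,z); ctr=circr(P,.065)[0]
        for _ in range(4):
            d=P[:,:2]-ctr; away=(ctr-C.o[:2])/np.linalg.norm(ctr-C.o[:2])
            k=d@away>(0.01 if nm=="side" else -0.07); ctr,e=circr(P[k],.065)
        print(z,ctr.round(4),e.round(5),"free r",round(circ(P[k])[1],4))
# rack/guard in top & side
for nm,im,C in (("top",t,T),("side",s,S)):
    H,Sa,V=hsv(im)
    if nm=="top": g,b=(Sa<40)&(V>168),(H>100)&(H<125)&(Sa>50)
    else: g,b=(Sa<60)&(V>160),(H>100)&(H<125)&(Sa>120)&(V>30)
    h=(H<25)&(Sa>60)
    sd=(360,205) if nm=="top" else (306,118)
    mg,st,_=blob(g|h if nm=="top" else g,sd,24); print("guard",st)
    bx=cv2.boxPoints(cv2.minAreaRect(hullell(mg).astype(np.float32))); P=C.plane(bx,.104); print(P.round(4)[:,:2].tolist(),P.mean(0))
    for i in range(2): d=P[i+1]-P[i]; print(" edge",np.linalg.norm(d),np.degrees(np.arctan2(d[1],d[0])))
    mb,st,_=blob(b|g|h,(358,207) if nm=="top" else (304,135),30 if nm=="top" else 32); print("rack",st)
    bx=cv2.boxPoints(cv2.minAreaRect(hullell(mb).astype(np.float32))); P=C.plane(bx,.01); print(P.round(4)[:,:2].tolist(),P.mean(0))
    for i in range(2): d=P[i+1]-P[i]; print(" edge",np.linalg.norm(d),np.degrees(np.arctan2(d[1],d[0])))
    mh,st,c=blob(h,(364,201) if nm=="top" else (307,112),16); print("handle",st,c,C.plane([c],.132 if nm=="side" else .155))
    # bar: bright inside dark disc
    w=np.zeros(V.shape,np.uint8); cv2.circle(w,(279,189) if nm=="top" else (252,168),9 if nm=="top" else 12,1,-1)
    m=(w>0)&(V>(118 if nm=="top" else 115))&(Sa<40); ys,xs=np.nonzero(m); q=np.c_[xs,ys].astype(float); mu=q.mean(0);u=np.linalg.svd(q-mu)[2][0]
    e=C.plane([mu-u*8,mu+u*8],.144); d=e[1]-e[0]; print("bar",len(q),mu,C.plane([mu],.144),np.degrees(np.arctan2(d[1],d[0])))
E
python3 m2.py
python3 -c "
import cv2,numpy as np
a=cv2.resize(cv2.imread('pics/m_side.png')[240:340,170:270],None,fx=3,fy=3);b=cv2.resize(cv2.imread('pics/m_top.png')[190:250,150:210],None,fx=5,fy=5)
cv2.imwrite('pics/m2.png',np.hstack([a,b]))"
```

```text
side [ 190  260   59   55 2313] [219.03804583 287.67661046]
0.075 [0.502  0.2765] 0.00115 free r 0.0679
0.09 [0.4961 0.2828] 0.00085 free r 0.0666
0.1 [0.4922 0.2869] 0.0007 free r 0.0656
0.11 [0.4882 0.2911] 0.00066 free r 0.0647
0.12 [0.4843 0.2953] 0.00074 free r 0.0639
0.13 [0.4803 0.2995] 0.00091 free r 0.063
top [ 161  200   37   38 1029] [179.58892128 218.74927114]
0.075 [0.4952 0.3061] 0.00095 free r 0.0644
0.09 [0.493  0.3034] 0.00094 free r 0.0639
0.1 [0.4916 0.3015] 0.00094 free r 0.0635
0.11 [0.4901 0.2996] 0.00093 free r 0.0631
0.12 [0.4887 0.2978] 0.00093 free r 0.0627
0.13 [0.4873 0.2959] 0.00093 free r 0.0623
guard [347 190  32  26 430]
[[0.5476, -0.2729], [0.5758, -0.3682], [0.5155, -0.3832], [0.4877, -0.2885]] [ 0.53164708 -0.32819529  0.104     ]
 edge 0.09940844979657687 -73.47224987044098
 edge 0.06215601420375027 -165.98615949495354
rack [337 189  42  36 787]
[[0.5709, -0.2544], [0.6063, -0.3884], [0.4993, -0.4116], [0.4648, -0.2789]] [ 0.53534475 -0.33331987  0.01      ]
 edge 0.13863027901449487 -75.23841273524161
 edge 0.10940003916799748 -167.794757524281
handle [361 194   9  12  65] [365.24615385 200.03076923] [[ 0.53086034 -0.32756117  0.155     ]]
bar 53 [278.98113208 187.73584906] [[ 0.5814803  -0.04296012  0.144     ]] 97.44002981362033
guard [295 108  22  23 225]
[[0.5437, -0.2704], [0.5748, -0.3649], [0.5116, -0.3813], [0.4841, -0.2865]] [ 0.5285284  -0.32577447  0.104     ]
 edge 0.0995426850913074 -71.82906181951874
 edge 0.06524319359990939 -165.48175627329303
rack [ 285  103   36   54 1223]
[[0.5636, -0.2463], [0.6444, -0.5069], [0.5254, -0.5292], [0.4604, -0.2692]] [ 0.54845274 -0.38791748  0.01      ]
 edge 0.27290332072525114 -72.78545696602195
 edge 0.12112709165343541 -169.38906300370257
handle [301 103  14  18 203] [306.97044335 111.23152709] [[ 0.52838656 -0.32837442  0.132     ]]
bar 70 [251.22857143 162.8       ] [[ 0.57913922 -0.044151    0.144     ]] 101.20693859289109
```

View pics/m2.png

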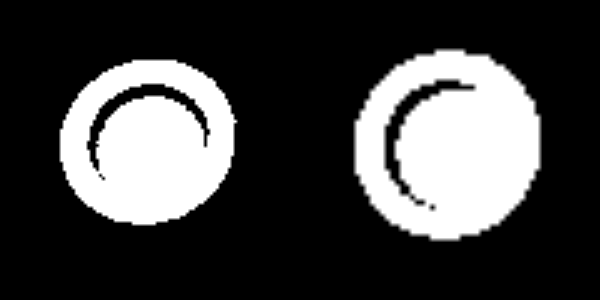

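Measurements (top/side agree within about 3 mm):
- Lifter: (0.530, -0.327), yaw ≈ 15.5°.
- Loop: (0.580, -0.043), bar at ≈ 98°.
- Cup: (0.487, 0.297), rim ≈ 0.12.

Now I move over the handle.

```bash
python3 -m handwheel '[35,20,0,0,0,-1,1, 75,42,0,0,0,-2,1, 115,65,0,0,0,-3,1, 155,88,0,0,0,-4,1, 195,110,0,0,0,-5,1, 235,133,0,0,0,-6,1, 270,153,0,0,0,-7,1, 300,170,0,0,0,-7,1, 320,181,0,0,0,-7,1, 320,181,0,0,0,-7,1]' 50
python3 - <<'E'
from h import *
from cell import readout
s=readout.sense(); print(s["tcp_pos"],R.from_rotvec(s["ee_rot"]).as_matrix().round(3),s["contact_force"])
a=viewer.get_image("side")[:,:,::-1];b=viewer.get_image("top")[:,:,::-1]
cv2.imwrite("pics/side1.png",a);cv2.imwrite("pics/top1.png",b)
cv2.imwrite("pics/v1.png",np.hstack([cv2.resize(a[40:180,220:360],None,fx=2.8,fy=2.8),cv2.resize(b[140:280,300:440],None,fx=2.8,fy=2.8)]))
E
```

```text
time: 1.1
tcp_pos: [0.532, -0.3251, 0.2041]
ee_rot: [-3.11, -0.429, 0.001]
contact_force: [-0.1, 0.4, -0.5]
width: 0.0941
[ 0.53196395 -0.32512417  0.20412646] [[ 0.963  0.27  -0.001]
 [ 0.27  -0.963  0.002]
 [-0.    -0.002 -1.   ]] [-0.14349688  0.43973794 -0.50474629]
```

View pics/v1.png

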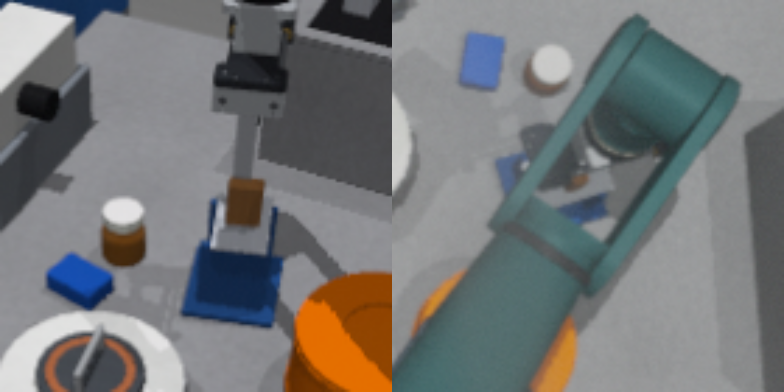

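The side crop shows the finger right above the wooden handle (crop 245,200) with the blue rack below. Descend.

```bash
python3 -m handwheel '[-1,-2,-20,0,0,0,1, -1,-2,-40,0,0,0,1, -1,-2,-60,0,0,0,1, -1,-2,-75,0,0,0,1, -1,-2,-86,0,0,0,1, -1,-2,-86,0,0,0,1]' 50
python3 - <<'E'
from h import *
a=viewer.get_image("side")[:,:,::-1]
cv2.imwrite("pics/side2.png",a)
cv2.imwrite("pics/v2.png",cv2.resize(a[60:180,240:360],None,fx=4,fy=4))
E
```

```text
time: 1.8
tcp_pos: [0.5276, -0.3292, 0.1175]
ee_rot: [-3.111, -0.42, 0.004]
contact_force: [-0.2, -0.0, 0.1]
width: 0.0942
```

View pics/v2.png

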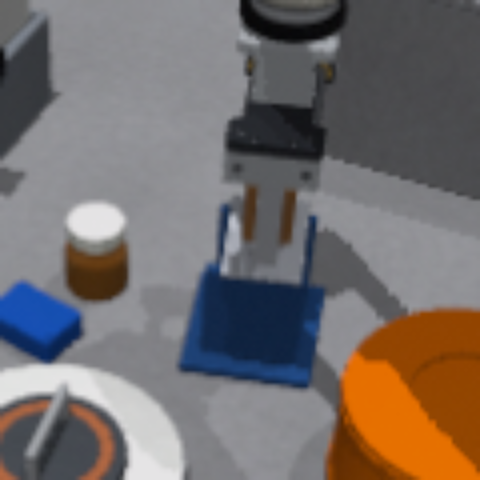

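The finger sits centred on the handle, with equal brown strips on both sides at crop (250,210) and (288,215). Close.

```bash
python3 -m handwheel '[0,0,0,0,0,0,-1, 0,0,0,0,0,0,-1, 0,0,0,0,0,0,-1, 0,0,0,0,0,0,-1, 0,0,0,0,0,0,-1, 0,0,0,0,0,0,-1, 0,0,0,0,0,0,-1, 0,0,0,0,0,0,-1]' 55
```

```text
time: 2.65
tcp_pos: [0.529, -0.3293, 0.1195]
ee_rot: [3.113, 0.422, -0.0]
contact_force: [-0.5, -0.7, -0.0]
width: 0.0337
```

```bash
python3 -m handwheel '[0,0,0,0,0,0,-1, 0,0,0,0,0,0,-1, 0,0,0,0,0,0,-1, 0,0,0,0,0,0,-1, 0,0,0,0,0,0,-1]' 55
```

```text
time: 3.15
tcp_pos: [0.529, -0.3292, 0.1194]
ee_rot: [-3.113, -0.422, 0.0]
contact_force: [-0.9, 0.2, -0.8]
width: 0.0198
```

```bash
python3 -m handwheel '[0,0,5,0,0,0,-1, 0,0,20,0,0,0,-1, 0,0,40,0,0,0,-1, 0,0,65,0,0,0,-1, 0,0,90,0,0,0,-1, 0,0,115,0,0,0,-1, 0,0,135,0,0,0,-1, 0,0,140,0,0,0,-1, 0,0,140,0,0,0,-1]' 55
python3 - <<'E'
from h import *
a=viewer.get_image("side")[:,:,::-1]
cv2.imwrite("pics/side3.png",a)
cv2.imwrite("pics/v3.png",cv2.resize(a[20:160,230:370],None,fx=4,fy=4))
E
```

```text
time: 4.05
tcp_pos: [0.5294, -0.3297, 0.2611]
ee_rot: [3.111, 0.422, 0.003]
contact_force: [-0.0, 1.1, -2.7]
width: 0.0198
```

View pics/v3.png

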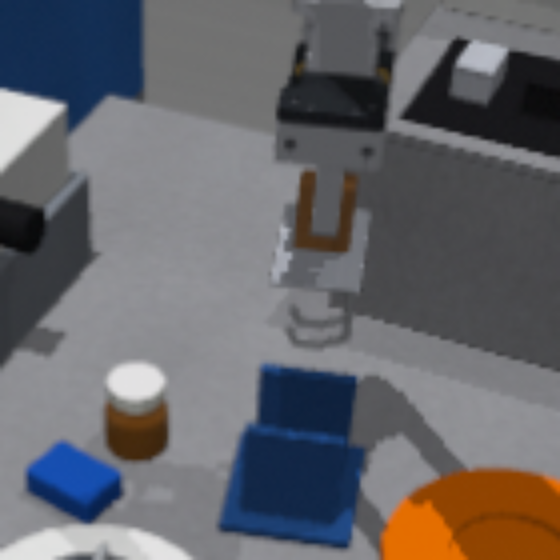

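```bash
cat > lift.py <<'E'
from h import *
from cell import readout
def lifter_pts(tcp,rv,off=.0126):
    M=R.from_rotvec(rv).as_matrix(); yaw=np.arctan2(M[1,0],M[0,0])
    z=-M[:,2]; x=M[:,0]; y=np.cross(z,x); o=tcp+z*off
    L=lambda p:o+np.c_[x,y,z]@(np.array(p)-[0,0,.112])
    return yaw,{ "tip%+d"%k:L([.019,k*.013,.016]) for k in(-1,1)}|{ "bend%+d"%k:L([-.0,k*.013,.003]) for k in(-1,1)}|{ "sh%+d"%k:L([-.026,k*.013,.03]) for k in(-1,1)}|{"handtop":L([0,0,.14])}|{"hook":L([0,0,0])}|{"g%d%d"%(a,b):L([a*.032,b*.05,.082]) for a in(-1,1) for b in(-1,1)}
def overlay(img,cam,pts,box,k,fn):
    x,y,w,h=box; v=cv2.resize(img[y:y+h,x:x+w],None,fx=k,fy=k,interpolation=cv2.INTER_CUBIC)
    for n,p in pts.items():
        u=cam.proj([p])[0]; c=tuple(int(round(a)) for a in ((u-[x,y]+.5)*k)); cv2.drawMarker(v,c,(0,0,255) if n[0]!="g" else (0,255,0),cv2.MARKER_CROSS,8,1)
    cv2.imwrite(fn,v)
E
python3 - <<'E'
from lift import *
s=readout.sense(); yaw,p=lifter_pts(s["tcp_pos"],s["ee_rot"]); print(np.degrees(yaw),p["hook"])
overlay(cv2.imread("pics/side3.png"),Cam("side"),p,(280,50,60,70),8,"pics/v3b.png")
E
```

```text
15.445841410037188 [ 0.52896045 -0.32936472  0.16004593]
```

View pics/v3b.png

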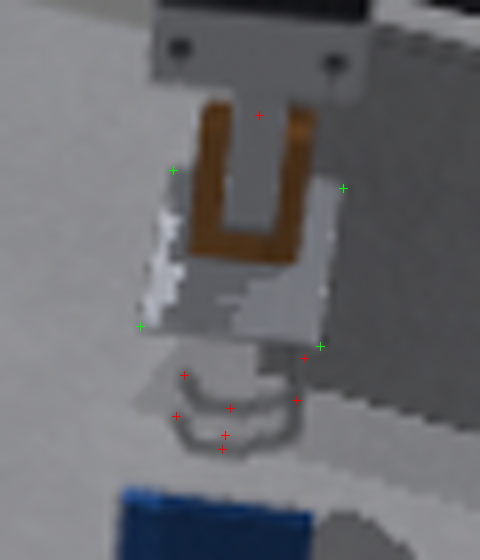

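Hooks confirmed opening towards +15.4° (overlay within 1 px: tips at left, shanks at right). Next move is to a standoff on the robot side of the loop.

```bash
python3 -m handwheel '[0,20,5,0,0,0,-1, 1,50,10,0,0,-1,-1, 2,85,10,0,0,-2,-1, 3,125,10,0,0,-3,-1, 4,165,10,0,0,-4,-1, 5,205,10,0,0,-5,-1, 6,240,10,0,0,-6,-1, 6,265,10,0,0,-6.5,-1, 6,279,5,0,0,-6.5,-1, 6,279,0,0,0,-6.5,-1]' 55
python3 -m handwheel '[0,0,-10,0,0,0,-1, 0,0,-20,0,0,0,-1, 0,0,-25,0,0,0,-1, 0,0,-25,0,0,0,-1, 0,0,-25,0,0,0,-1]' 55
cat > look.py <<'E'
import sys
from lift import *
n=sys.argv[1]
s=readout.sense(); yaw,p=lifter_pts(s["tcp_pos"],s["ee_rot"]); print(np.degrees(yaw),p["hook"].round(4),s["tcp_pos"].round(4),s["contact_force"].round(1),s["width"])
for c in("side","top"):
    cv2.imwrite(f"pics/{c}{n}.png",viewer.get_image(c)[:,:,::-1])
b=[int(x) for x in sys.argv[2:6]]
overlay(cv2.imread(f"pics/side{n}.png"),Cam("side"),p,b,int(sys.argv[6]),f"pics/v{n}.png")
E
python3 look.py 4 205 110 90 100 6
```

```text
time: 5.1
tcp_pos: [0.5344, -0.0483, 0.2586]
ee_rot: [-3.131, -0.25, 0.002]
contact_force: [-0.0, -1.4, -2.4]
width: 0.0199
time: 5.6
tcp_pos: [0.535, -0.051, 0.2343]
ee_rot: [3.132, 0.243, -0.001]
contact_force: [0.6, -0.3, -2.1]
width: 0.0197
8.884232301661974 [ 0.535  -0.051   0.1349] [ 0.535  -0.051   0.2343] [ 0.6 -0.3 -2.1] 0.01970760902411451
```

View pics/v4.png

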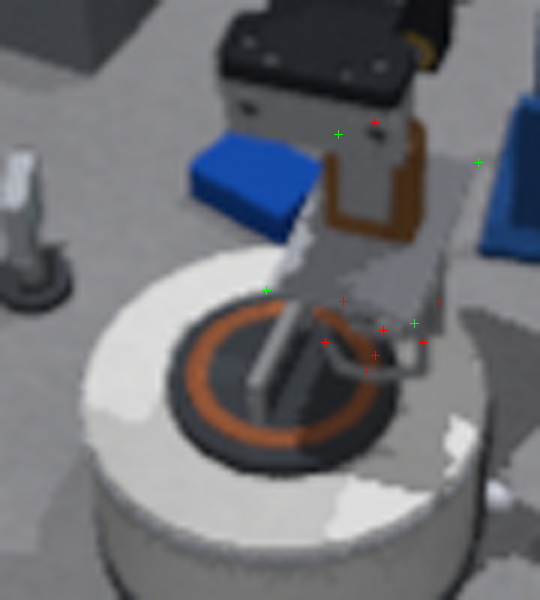

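View pics/top4.png

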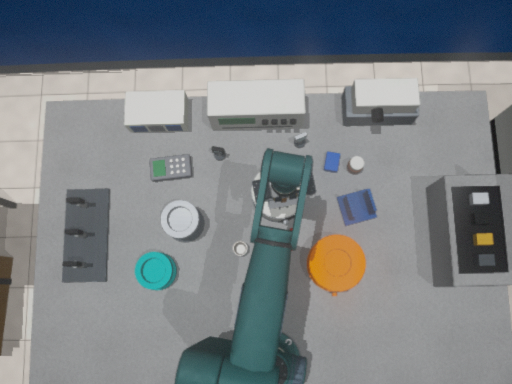

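```bash
python3 - <<'E'
from h import *
S=Cam("side")
for b in ((0,0),(.7,.8)):
    print(S.plane([np.array([251.23,162.8])-b],.144))
# bar ends in v4 crop: top side ends of crossbar, pixels crop/6+(205,110)-.5
e=np.array([[296,312],[262,385]])/6+[205,110]-.5-[.7,.8]
P=S.plane(e,.144); d=P[0]-P[1]; print(P,np.linalg.norm(d),np.degrees(np.arctan2(d[1],d[0])))
# disc ellipse: centre from dark disc+ring fit at z .112 
im=cv2.imread("pics/side0.png"); hs=cv2.cvtColor(im,cv2.COLOR_BGR2HSV); V=hs[:,:,2]
m=(V<150).astype(np.uint8); w=np.zeros_like(m); cv2.circle(w,(252,174),26,1,-1)
m=cv2.morphologyEx(m*w,cv2.MORPH_CLOSE,np.ones((5,5)))
c=max(cv2.findContours(m,cv2.RETR_EXTERNAL,cv2.CHAIN_APPROX_NONE)[0],key=len)[:,0]
e=cv2.fitEllipse(c.astype(np.float32)); print(e)
print(S.plane([np.array(e[0])-[.7,.8]],.110))
E
```

```text
[[ 0.57913572 -0.04415269  0.144     ]]
[[ 0.58222949 -0.04597813  0.144     ]]
[[ 0.57804572 -0.05340556  0.144     ]
 [ 0.57135459 -0.00723396  0.144     ]] 0.04665392477102292 -81.7541727985654
((251.76869201660156, 173.63082885742188), (30.888286590576172, 38.66168975830078), 85.62100219726562)
[[ 0.57758902 -0.0378375   0.11      ]]
```

```bash
python3 -m handwheel '[0,0,-8,0,0,0,-1, 0,0,-15,0,0,0,-1, 0,0,-19,0,0,0,-1, 0,0,-19,0,0,0,-1, 0,0,-19,0,0,0,-1]' 55
python3 -m handwheel '[0,0,0,0,0,0,-1]' 55;python3 -m handwheel '[0,0,0,0,0,0,-1]' 55
python3 look.py 5 205 110 90 100 6
```

```text
time: 6.2
tcp_pos: [0.5349, -0.0503, 0.2153]
ee_rot: [-3.132, -0.245, 0.001]
contact_force: [0.0, -0.4, -1.8]
width: 0.0197
time: 6.3
tcp_pos: [0.5352, -0.0503, 0.2158]
ee_rot: [3.132, 0.245, 0.001]
contact_force: [-0.1, -0.8, -2.6]
width: 0.0197
time: 6.4
tcp_pos: [0.5352, -0.0503, 0.2159]
ee_rot: [3.132, 0.245, 0.001]
contact_force: [0.4, -0.6, -2.7]
width: 0.0199
8.952173095265984 [ 0.5353 -0.0503  0.1165] [ 0.5352 -0.0503  0.2159] [ 0.4 -0.6 -2.7] 0.019912321020396834
```

View pics/v5.png

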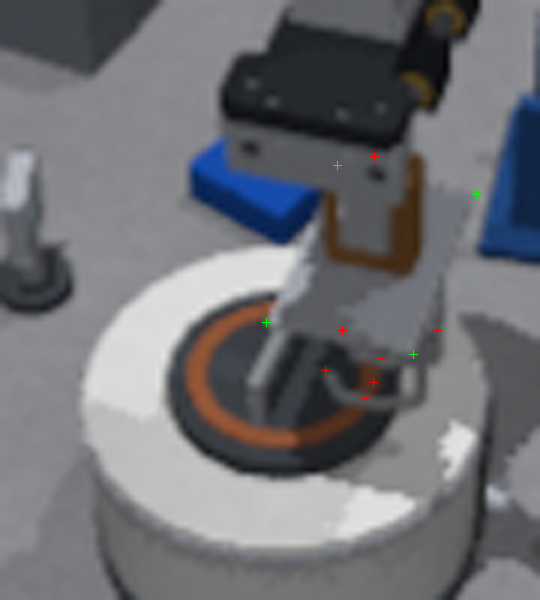

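Tip near the bar, no contact. Lower 1.5 mm and slide in, watching the force.

```bash
python3 -m handwheel '[0,0,-1.5,0,0,0,-1, 5,1,-1.5,0,0,0,-1, 10,2,-1.5,0,0,0,-1, 15,2.5,-1.5,0,0,0,-1, 20,3.5,-1.5,0,0,0,-1, 23,4,-1.5,0,0,0,-1, 23,4,-1.5,0,0,0,-1]' 55
python3 look.py 6 205 110 90 100 6
```

```text
time: 7.2
tcp_pos: [0.5584, -0.0462, 0.2138]
ee_rot: [3.132, 0.246, -0.0]
contact_force: [-0.6, 0.3, -3.2]
width: 0.0198
8.965996192358174 [ 0.5584 -0.0462  0.1144] [ 0.5584 -0.0462  0.2138] [-0.6  0.3 -3.2] 0.019800775581911
```

View pics/v6.png

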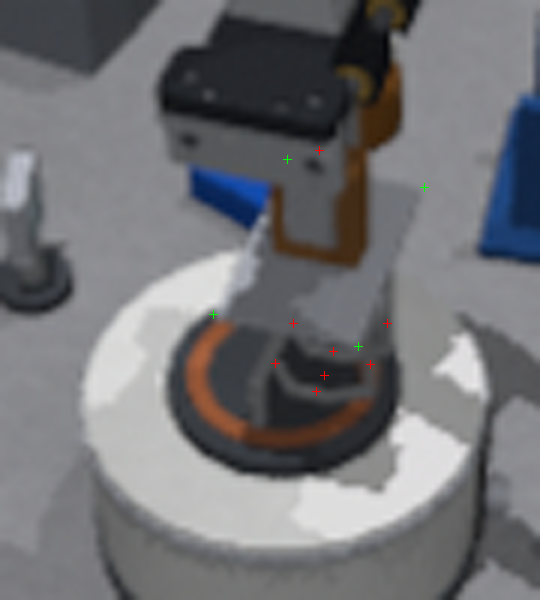

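The tip is just at the bar (crop 278,372), with no contact force. Continue in.

```bash
python3 -m handwheel '[4,1,0.5,0,0,0,-1, 8,1.5,0.5,0,0,0,-1, 12,2,0.5,0,0,0,-1, 16,2.5,0.5,0,0,0,-1, 20,3,0.5,0,0,0,-1, 22.5,3.5,0.5,0,0,0,-1, 22.5,3.5,0.5,0,0,0,-1]' 55
python3 look.py 7 205 110 90 100 6
```

```text
time: 8.0
tcp_pos: [0.5808, -0.0428, 0.2143]
ee_rot: [3.132, 0.245, -0.001]
contact_force: [-0.2, 0.4, -1.8]
width: 0.0199
8.955432901599378 [ 0.5808 -0.0428  0.1149] [ 0.5808 -0.0428  0.2143] [-0.2  0.4 -1.8] 0.019864535484727313
```

View pics/v7.png

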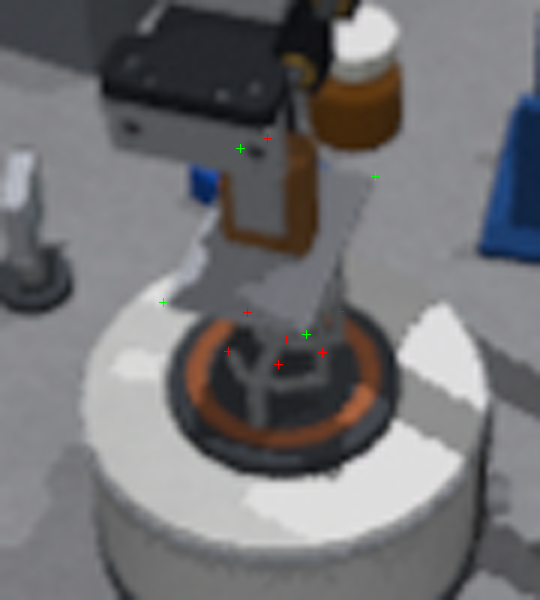

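Tip is past the bar on the far side (228,352). Lift slowly.

```bash
python3 -m handwheel '[0,0,4,0,0,0,-1, 0,0,8,0,0,0,-1, 0,0,11,0,0,0,-1, 0,0,12.5,0,0,0,-1, 0,0,13.5,0,0,0,-1, 0,0,14.5,0,0,0,-1, 0,0,15.5,0,0,0,-1, 0,0,16.5,0,0,0,-1, 0,0,17.5,0,0,0,-1, 0,0,18.5,0,0,0,-1]' 55
python3 -m handwheel '[0,0,1,0,0,0,-1, 0,0,2,0,0,0,-1, 0,0,3,0,0,0,-1, 0,0,3,0,0,0,-1]' 55
python3 look.py 8 205 110 90 100 6
```

```text
time: 9.1
tcp_pos: [0.58, -0.0428, 0.2318]
ee_rot: [-3.132, -0.245, 0.004]
contact_force: [-0.0, -0.0, -6.8]
width: 0.02
time: 9.5
tcp_pos: [0.5806, -0.0429, 0.2363]
ee_rot: [3.132, 0.245, 0.001]
contact_force: [-0.0, -1.0, -6.4]
width: 0.0196
8.946832596282826 [ 0.5807 -0.0429  0.1369] [ 0.5806 -0.0429  0.2363] [-0.  -1.  -6.4] 0.019616539832007045
```

View pics/v8.png

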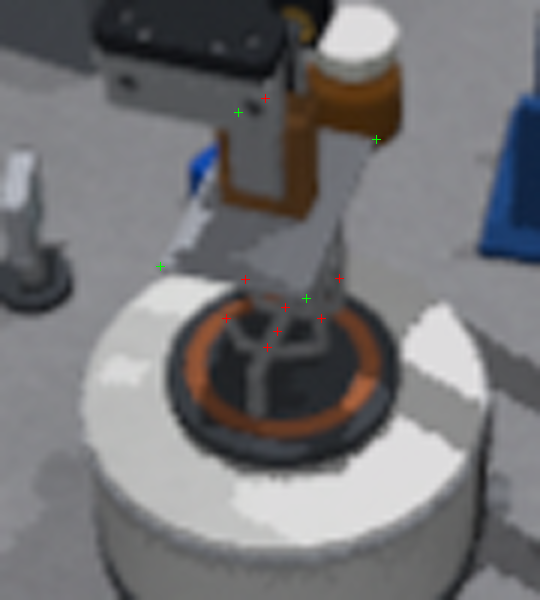

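The lid is carried (≈ 4.2 N added load) and looks level. Raise it, then transit.

```bash
python3 -m handwheel '[0,0,4,0,0,0,-1, 0,0,10,0,0,0,-1, 0,0,18,0,0,0,-1, 0,0,27,0,0,0,-1, 0,0,37,0,0,0,-1, 0,0,47,0,0,0,-1, 0,0,57,0,0,0,-1, 0,0,66,0,0,0,-1, 0,0,72,0,0,0,-1, 0,0,74,0,0,0,-1]' 55
python3 -m handwheel '[0,0,0,0,0,0,-1, 0,0,0,0,0,0,-1, 0,0,0,0,0,0,-1, 0,0,0,0,0,0,-1]' 55
python3 look.py 9 205 90 90 100 6
```

```text
time: 10.6
tcp_pos: [0.5808, -0.0429, 0.3112]
ee_rot: [3.132, 0.245, 0.003]
contact_force: [0.5, 0.0, -7.1]
width: 0.0196
time: 11.0
tcp_pos: [0.5803, -0.0428, 0.3094]
ee_rot: [-3.132, -0.245, 0.002]
contact_force: [0.1, 0.0, -6.8]
width: 0.02
8.948378602253227 [ 0.5802 -0.0428  0.21  ] [ 0.5803 -0.0428  0.3094] [ 0.1  0.  -6.8] 0.020034030197965423
```

View pics/v9.png

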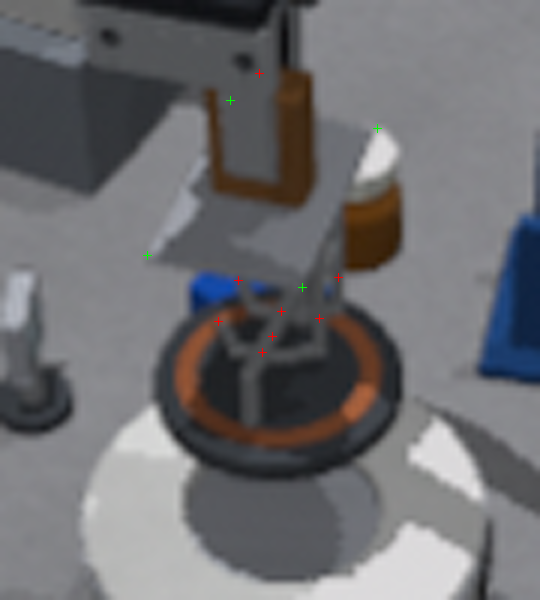

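```bash
python3 -m handwheel '[-1,3,0,0,0,0,-1, -2,9,0,0,0,0,-1, -5,17,0,0,0,0,-1, -8,29,0,0,0,0,-1, -12,43,0,0,0,0,-1, -17,61,0,0,0,0,-1, -22,81,0,0,0,0,-1, -29,104,0,0,0,0,-1, -36,129,0,0,0,0,-1, -43,154,0,0,0,0,-1]' 55
python3 -m handwheel '[-7,25,0,0,0,0,-1, -14,50,0,0,0,0,-1, -21,75,0,0,0,0,-1, -28,100,0,0,0,0,-1, -33,120,0,0,0,0,-1, -38,138,0,0,0,0,-1, -42,152,0,0,0,0,-1, -45,164,0,0,0,0,-1, -48,172,0,0,0,0,-1, -50,179,0,0,0,0,-1]' 55
python3 -m handwheel '[-1,4,0,0,0,0,-1, -1,6,0,0,0,0,-1, -1,6,0,0,0,0,-1, -1,6,0,0,0,0,-1, -1,6,0,0,0,0,-1, -1,6,0,0,0,0,-1, -1,6,0,0,0,0,-1]' 55
python3 look.py 10 160 190 130 140 4
```

```text
time: 12.1
tcp_pos: [0.5365, 0.1132, 0.3103]
ee_rot: [-3.132, -0.246, -0.001]
contact_force: [0.2, 0.1, -6.7]
width: 0.0198
time: 13.1
tcp_pos: [0.4872, 0.2906, 0.31]
ee_rot: [3.132, 0.245, -0.0]
contact_force: [-0.4, 0.1, -6.7]
width: 0.0197
time: 13.8
tcp_pos: [0.4866, 0.2959, 0.3101]
ee_rot: [3.132, 0.244, 0.0]
contact_force: [-0.3, 0.1, -6.2]
width: 0.0195
8.92652813456374 [0.4866 0.2959 0.2107] [0.4866 0.2959 0.3101] [-0.3  0.1 -6.2] 0.01951465903689152
```

View pics/v10.png

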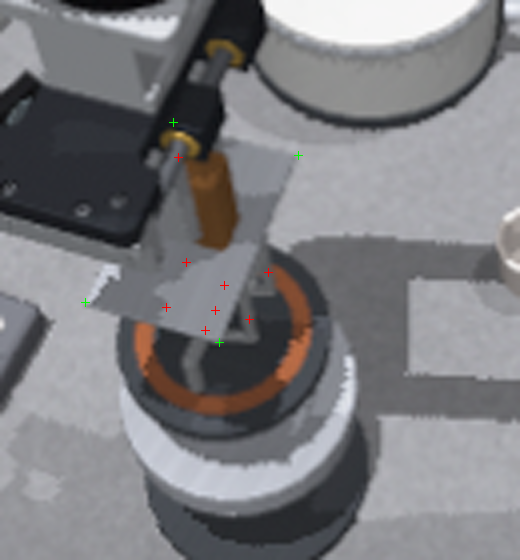

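View pics/top10.png

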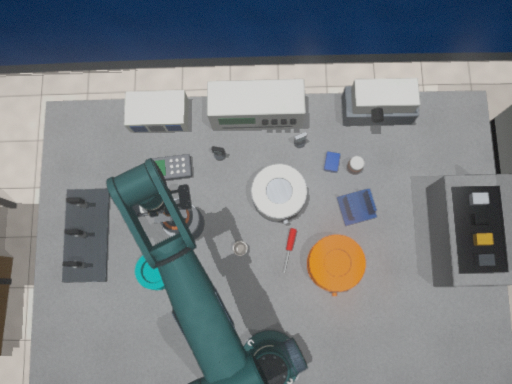

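Lid hangs over the cup and both are visible in the side view (lid centre crop ≈ (225,345), cup below). I lower to just above the highest possible rim (0.130) and measure them together.

```bash
python3 -m handwheel '[0,0,-3,0,0,0,-1, 0,0,-8,0,0,0,-1, 0,0,-14,0,0,0,-1, 0,0,-20,0,0,0,-1, 0,0,-26,0,0,0,-1, 0,0,-31,0,0,0,-1, 0,0,-34,0,0,0,-1, 0,0,-35,0,0,0,-1, 0,0,-35,0,0,0,-1, 0,0,-35,0,0,0,-1]' 55
python3 look.py 11 160 210 120 120 5
```

```text
time: 14.9
tcp_pos: [0.4866, 0.2962, 0.2754]
ee_rot: [-3.132, -0.245, -0.001]
contact_force: [-0.5, -0.7, -6.9]
width: 0.0199
8.951014267653386 [0.4867 0.2963 0.176 ] [0.4866 0.2962 0.2754] [-0.5 -0.7 -6.9] 0.019864852526669245
```

View pics/v11.png

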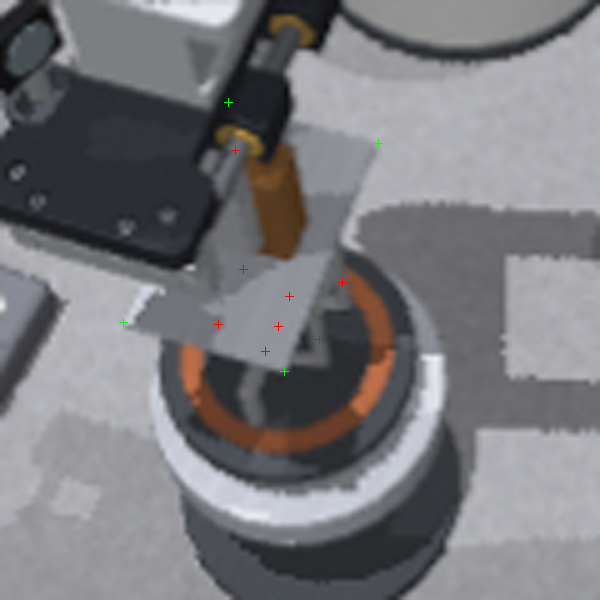

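```bash
python3 - <<'E'
exec(open("m2.py").read().split("# cup")[0])
im=cv2.imread("pics/side11.png"); H,Sa,V=hsv(im)
# ring
m=((H<18)&(Sa>90)&(V>70)).astype(np.uint8); w=np.zeros_like(m); cv2.circle(w,(216,284),26,1,-1); w[:276]=0; m*=w
q=hullell(m); zr=.158
P=S.plane(q,zr); 
# outer boundary: keep farthest pts per angle
c0,r0,_=circ(P)
for _ in range(6):
    d=P[:,:2]-c0; r=np.hypot(*d.T); k=r>.040; k&=(d@np.array([-.3,1])>-.02)
    c0,r0,e=circ(P[k])
print("ring free",c0,r0,e,k.sum())
# disc near arc: first dark->bright going outward from centre along rays
cen=np.array([217.,281.]); pts=[]
for a in np.radians(np.arange(20,150,3)):
    rr=np.arange(14,32,.25); xs=cen[0]+rr*np.cos(a); ys=cen[1]+rr*np.sin(a)
    v=cv2.remap(V.astype(np.float32),xs.astype(np.float32)[None],ys.astype(np.float32)[None],cv2.INTER_LINEAR)[0]
    g=np.gradient(v); i=np.argmax(g*(rr>19)); 
    if g[i]>5: pts.append([xs[i],ys[i]])
pts=np.array(pts); P=S.plane(pts,.146); print("disc",circr(P,.055),circ(P),len(pts))
# profile of cup in side0
V0=cv2.cvtColor(s,cv2.COLOR_BGR2GRAY).astype(int)
for x in (208,214,220,226,232): print(x,V0[298:332,x].tolist())
E
```

```text
ring free [0.48336027 0.29792519] 0.0437671808710576 0.0008498122111167338 68
disc (array([0.47899813, 0.29805639]), np.float64(0.0013048915292826716)) (array([0.47824674, 0.29905934]), np.float64(0.054179192985055254), np.float64(0.0013037376743885748)) 44
208 [180, 180, 180, 180, 171, 171, 179, 180, 180, 182, 182, 183, 188, 190, 191, 159, 109, 97, 96, 60, 35, 33, 59, 59, 58, 59, 61, 60, 59, 60, 60, 56, 47, 87]
214 [184, 183, 181, 180, 180, 180, 177, 180, 182, 182, 182, 182, 183, 185, 187, 188, 175, 118, 96, 94, 80, 41, 33, 33, 34, 32, 56, 59, 58, 59, 59, 60, 60, 58]
220 [182, 182, 180, 178, 178, 179, 175, 179, 182, 181, 182, 182, 183, 182, 183, 183, 167, 117, 95, 94, 79, 43, 32, 34, 32, 32, 32, 34, 60, 60, 61, 59, 60, 60]
226 [177, 176, 177, 179, 179, 177, 177, 178, 178, 180, 182, 184, 186, 186, 187, 145, 101, 91, 91, 76, 45, 32, 32, 33, 33, 33, 33, 34, 60, 59, 59, 59, 58, 61]
232 [179, 177, 178, 181, 180, 181, 182, 183, 182, 181, 181, 180, 177, 131, 87, 88, 89, 65, 38, 33, 33, 33, 32, 33, 33, 32, 32, 34, 63, 69, 68, 68, 68, 63]
```

```bash
python3 - <<'E'
exec(open("m2.py").read().split("# cup")[0])
def edge(im,cen,r0,r1,smooth=0):
    V=cv2.cvtColor(im,cv2.COLOR_BGR2GRAY).astype(np.float32); pts=[]
    for a in np.radians(np.arange(0,360,4)):
        rr=np.arange(r0,r1,.2); xs=(cen[0]+rr*np.cos(a)).astype(np.float32); ys=(cen[1]+rr*np.sin(a)).astype(np.float32)
        v=cv2.GaussianBlur(cv2.remap(V,xs[None],ys[None],cv2.INTER_LINEAR),(9,1),0)[0]
        g=-np.gradient(v); i=np.argmax(g)
        if g[i]>2: pts.append([xs[i],ys[i]])
    return np.array(pts)
qs=edge(s,(219.5,287.7),23,34); qt=edge(t,(180.5,219),15,24)
print(len(qs),len(qt))
for z in (.09,.1,.11,.115,.12,.125,.13):
    a=S.plane(qs,z);b=T.plane(qt,z); ca,ra,ea=circ(a);cb,rb,eb=circ(b)
    print(z,"side",circr(a,ra)[0].round(4),ra.round(4),ea.round(4),"top",circr(b,rb)[0].round(4),rb.round(4),eb.round(4))
# same for furnace top (z=.1,r=.095) as a reference for the camera biases
qs=edge(s,(254,180),28,40); qt=edge(t,(279.5,192),24,31)
for C,q in((S,qs),(T,qt)): 
    P=C.plane(q,.1); k=np.ones(len(P),bool)
    for _ in range(8):
        c,r,e=circ(P[k]); res=np.hypot(*(P[:,:2]-c).T)-r; k=abs(res)<max(2*e,.002)
    print("furnace",c,r,e,k.sum())
E
```

```text
90 90
0.09 side [0.4946 0.2839] 0.0672 0.0004 top [0.4925 0.3027] 0.0658 0.0006
0.1 side [0.4914 0.2874] 0.0664 0.0004 top [0.491  0.3008] 0.0654 0.0006
0.11 side [0.4882 0.2908] 0.0655 0.0004 top [0.4895 0.299 ] 0.0651 0.0006
0.115 side [0.4866 0.2925] 0.0651 0.0004 top [0.4888 0.2981] 0.0649 0.0006
0.12 side [0.4851 0.2943] 0.0647 0.0004 top [0.4881 0.2972] 0.0647 0.0006
0.125 side [0.4835 0.296 ] 0.0642 0.0004 top [0.4873 0.2962] 0.0645 0.0006
0.13 side [0.4819 0.2977] 0.0638 0.0004 top [0.4866 0.2953] 0.0643 0.0006
furnace [ 0.56492708 -0.01622593] 0.11704292128364316 0.005771140006385167 59
furnace [ 0.58115364 -0.04300469] 0.09561454618136528 0.0007312714666684216 89
```

The cup is at ≈ (0.487, 0.296), rim ≈ 0.116–0.127, and the lid is already within about 2 mm of its axis. Nudge (+1,-1) and lower slowly, watching force.

```bash
python3 -m handwheel '[1,-1,-2,0,0,0,-1, 1,-1,-4,0,0,0,-1, 1,-1,-6,0,0,0,-1, 1,-1,-8,0,0,0,-1, 1,-1,-9,0,0,0,-1, 1,-1,-10,0,0,0,-1, 1,-1,-10,0,0,0,-1, 1,-1,-10,0,0,0,-1]' 55
python3 look.py 12 160 210 120 120 5
```

```text
time: 15.8
tcp_pos: [0.4875, 0.2952, 0.2651]
ee_rot: [3.132, 0.245, 0.0]
contact_force: [-0.6, 0.1, -6.0]
width: 0.0196
8.9483568677775 [0.4875 0.2952 0.1657] [0.4875 0.2952 0.2651] [-0.6  0.1 -6. ] 0.01960219345614197
```

View pics/v12.png

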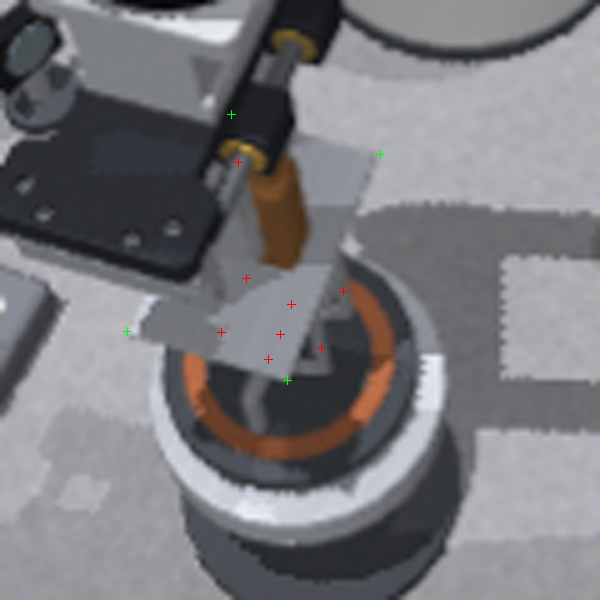

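```bash
python3 -m handwheel '[0,0,-1,0,0,0,-1, 0,0,-2,0,0,0,-1, 0,0,-3,0,0,0,-1, 0,0,-4,0,0,0,-1, 0,0,-4,0,0,0,-1]' 55
python3 -m handwheel '[0,0,-1,0,0,0,-1, 0,0,-2,0,0,0,-1, 0,0,-3,0,0,0,-1, 0,0,-3,0,0,0,-1, 0,0,-3,0,0,0,-1]' 55
python3 look.py 13 160 210 120 120 5
```

```text
time: 16.4
tcp_pos: [0.4874, 0.2951, 0.2607]
ee_rot: [3.132, 0.245, -0.001]
contact_force: [-0.1, -0.2, -6.3]
width: 0.0199
time: 16.9
tcp_pos: [0.4875, 0.2951, 0.2579]
ee_rot: [3.132, 0.245, -0.0]
contact_force: [0.1, -1.1, -6.9]
width: 0.0192
8.945908108057706 [0.4875 0.2951 0.1585] [0.4875 0.2951 0.2579] [ 0.1 -1.1 -6.9] 0.019223994880614274
```

View pics/v13.png

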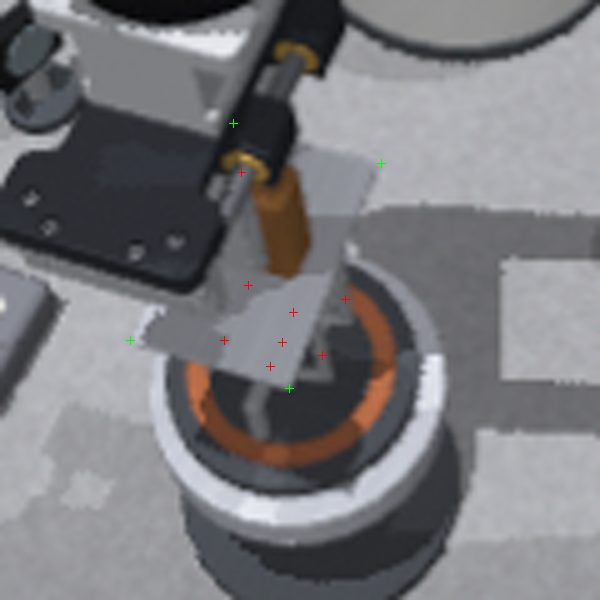

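```bash
cat > rel.py <<'E'
import sys
exec(open("m2.py").read().split("# cup")[0])
from cell import readout
n,lz=sys.argv[1],float(sys.argv[2])
im=cv2.imread(f"pics/side{n}.png"); G=cv2.cvtColor(im,cv2.COLOR_BGR2GRAY).astype(np.float32)
def edge(G,cen,r0,r1,angs,sgn):
    pts=[]
    for a in np.radians(angs):
        rr=np.arange(r0,r1,.2); xs=(cen[0]+rr*np.cos(a)).astype(np.float32); ys=(cen[1]+rr*np.sin(a)).astype(np.float32)
        v=cv2.GaussianBlur(cv2.remap(G,xs[None],ys[None],cv2.INTER_LINEAR),(9,1),0)[0]
        g=sgn*np.gradient(v); i=np.argmax(g)
        if g[i]>2: pts.append([xs[i],ys[i]])
    return np.array(pts)
# ring outer edge: saturation falls going outward
SA=cv2.cvtColor(im,cv2.COLOR_BGR2HSV)[:,:,1].astype(np.float32)
cz=S.proj([[.4845,.2965,lz+.012]])[0]; print("seed",cz)
q=edge(SA,cz,14,25,np.arange(-30,165,4),-1)
P=S.plane(q,lz+.012)
k=np.ones(len(P),bool)
for _ in range(6):
    c,r,e=circ(P[k]); res=np.hypot(*(P[:,:2]-c).T)-r; k=abs(res)<max(2*e,.001)
print("ring",c.round(4),r.round(4),e.round(4),k.sum(),len(k))
q=edge(cv2.cvtColor(s,cv2.COLOR_BGR2GRAY).astype(np.float32),(219.5,287.7),23,34,np.arange(0,360,4),-1)
for z in (.105,.11,.115,.12,.125):
    print(z,"cup-lid mm",((circ(S.plane(q,z))[0]-c)*1000).round(1))
E
python3 rel.py 13 .1285; python3 rel.py 11 .146
```

```text
seed [217.74482427 282.60191257]
ring [0.4845 0.2965] 0.045 0.0004 48 49
0.105 cup-lid mm [ 5.4 -7.4]
0.11 cup-lid mm [ 3.8 -5.7]
0.115 cup-lid mm [ 2.2 -4. ]
0.12 cup-lid mm [ 0.6 -2.2]
0.125 cup-lid mm [-1.  -0.5]
seed [216.87851161 279.05593179]
ring [0.4835 0.2975] 0.0449 0.0003 49 49
0.105 cup-lid mm [ 6.4 -8.4]
0.11 cup-lid mm [ 4.8 -6.7]
0.115 cup-lid mm [ 3.2 -4.9]
0.12 cup-lid mm [ 1.6 -3.2]
0.125 cup-lid mm [ 0.  -1.5]
```

```bash
for i in 1 2; do :; done; python3 -m handwheel '[0,0,-1,0,0,0,-1, 0,0,-2,0,0,0,-1, 0,0,-2,0,0,0,-1]' 55
python3 -m handwheel '[0,0,-1,0,0,0,-1, 0,0,-2,0,0,0,-1, 0,0,-2,0,0,0,-1]' 55
python3 -m handwheel '[0,0,-1,0,0,0,-1, 0,0,-2,0,0,0,-1, 0,0,-2,0,0,0,-1]' 55
python3 look.py 14 160 210 120 120 5; python3 rel.py 14 .1225
```

```text
time: 17.3
tcp_pos: [0.4876, 0.2952, 0.2566]
ee_rot: [-3.132, -0.245, -0.001]
contact_force: [0.3, 0.6, -4.3]
width: 0.0202
time: 17.6
tcp_pos: [0.4877, 0.2953, 0.2546]
ee_rot: [-3.132, -0.245, -0.002]
contact_force: [0.1, -0.2, -1.9]
width: 0.0197
time: 17.9
tcp_pos: [0.4875, 0.2951, 0.2518]
ee_rot: [3.132, 0.245, -0.0]
contact_force: [0.5, -0.1, -2.0]
width: 0.0199
8.950518342030907 [0.4874 0.2951 0.1524] [0.4875 0.2951 0.2518] [ 0.5 -0.1 -2. ] 0.019902693278235396
seed [218.03498495 283.7888107 ]
ring [0.4861 0.2949] 0.0452 0.0004 48 49
0.105 cup-lid mm [ 3.7 -5.8]
0.11 cup-lid mm [ 2.1 -4. ]
0.115 cup-lid mm [ 0.5 -2.3]
0.12 cup-lid mm [-1.  -0.6]
0.125 cup-lid mm [-2.6  1.1]
```

View pics/v14.png

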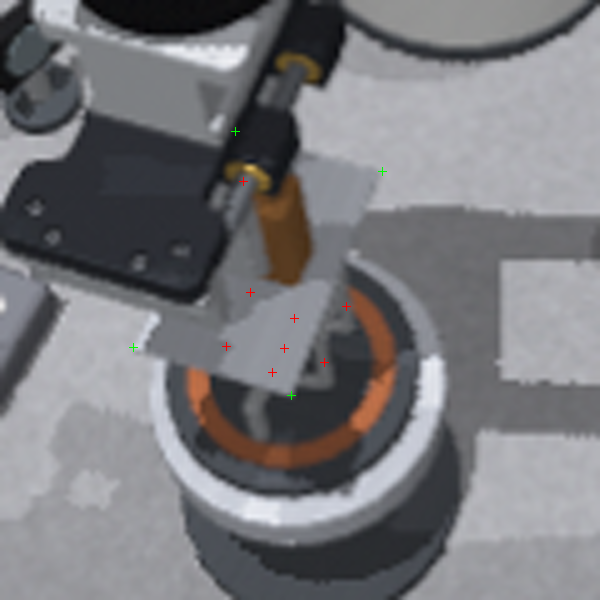

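The load transferred at lid z ≈ 0.1275. At that rim height both side and top fits put the cup within 2 mm of the lid, so it is home. I lower the hooks to mid-opening and check.

```bash
python3 -m handwheel '[0,0,-2,0,0,0,-1, 0,0,-4,0,0,0,-1, 0,0,-6,0,0,0,-1, 0,0,-8,0,0,0,-1, 0,0,-9,0,0,0,-1, 0,0,-9.5,0,0,0,-1, 0,0,-9.5,0,0,0,-1, 0,0,-9.5,0,0,0,-1]' 55
python3 look.py 15 160 210 120 120 5; python3 rel.py 15 .1275
```

```text
time: 18.8
tcp_pos: [0.4875, 0.2952, 0.2426]
ee_rot: [3.132, 0.245, 0.0]
contact_force: [1.0, 0.6, -1.8]
width: 0.0201
8.950183133668602 [0.4876 0.2952 0.1432] [0.4875 0.2952 0.2426] [ 1.   0.6 -1.8] 0.020128097542702103
seed [217.79342332 282.80073373]
ring [0.4845 0.2967] 0.0449 0.0004 49 49
0.105 cup-lid mm [ 5.4 -7.6]
0.11 cup-lid mm [ 3.8 -5.9]
0.115 cup-lid mm [ 2.2 -4.2]
0.12 cup-lid mm [ 0.6 -2.4]
0.125 cup-lid mm [-1.  -0.7]
```

View pics/v15.png

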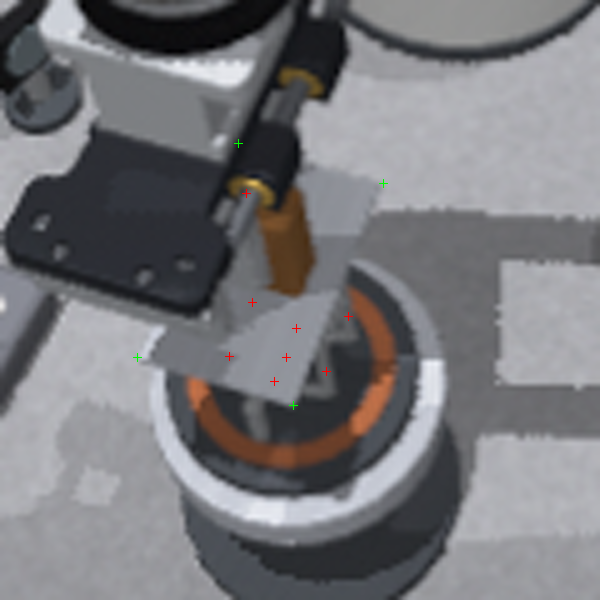

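```bash
python3 -m handwheel '[0,0,-0.5,0,0,0,-1, -3,-0.5,-0.5,0,0,0,-1, -7,-1,-0.5,0,0,0,-1, -12,-2,-0.5,0,0,0,-1, -17,-2.7,-0.5,0,0,0,-1, -22,-3.5,-0.5,0,0,0,-1]' 55
python3 -m handwheel '[-6,-1,0,0,0,0,-1, -12,-2,0,0,0,0,-1, -18,-3,0,0,0,0,-1, -24,-4,0,0,0,0,-1, -28,-4.5,0,0,0,0,-1, -28,-4.5,0,0,0,0,-1]' 55
python3 look.py 16 160 210 120 120 5; python3 rel.py 16 .1275
```

```text
time: 19.5
tcp_pos: [0.465, 0.2916, 0.2421]
ee_rot: [-3.132, -0.245, -0.0]
contact_force: [-0.2, 0.3, -2.1]
width: 0.0198
time: 20.1
tcp_pos: [0.437, 0.2872, 0.2422]
ee_rot: [-3.132, -0.246, -0.001]
contact_force: [-0.0, 0.6, -1.7]
width: 0.0192
8.970566296131578 [0.4371 0.2872 0.1428] [0.437  0.2872 0.2422] [-0.   0.6 -1.7] 0.0192283388986746
seed [217.79342332 282.80073373]
ring [0.4844 0.2969] 0.0448 0.0003 31 37
0.105 cup-lid mm [ 5.4 -7.8]
0.11 cup-lid mm [ 3.8 -6.1]
0.115 cup-lid mm [ 2.2 -4.3]
0.12 cup-lid mm [ 0.6 -2.6]
0.125 cup-lid mm [-1.  -0.9]
```

View pics/v16.png

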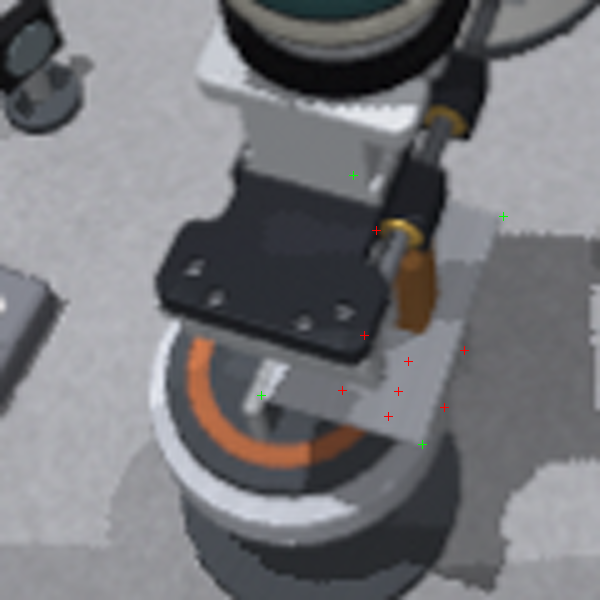

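Unhooked: bar clear at (265,385), hooks off to the right. Raise and back away, then inspect the seat.

```bash
python3 -m handwheel '[0,0,8,0,0,0,-1, 0,0,20,0,0,0,-1, 0,0,40,0,0,0,-1, 0,-10,60,0,0,0,-1, 0,-30,70,0,0,0,-1, 0,-60,70,0,0,0,-1, 5,-100,70,0,0,0,-1, 10,-140,70,0,0,0,-1, 15,-180,70,0,0,0,-1, 20,-210,70,0,0,0,-1]' 55
python3 look.py 17 170 230 100 100 6; python3 rel.py 17 .1275
python3 -c "
import cv2
cv2.imwrite('pics/t17.png',cv2.resize(cv2.imread('pics/top17.png')[180:260,140:220],None,fx=6,fy=6,interpolation=cv2.INTER_CUBIC))"
```

```text
time: 21.2
tcp_pos: [0.4579, 0.075, 0.3137]
ee_rot: [3.131, 0.243, 0.004]
contact_force: [0.3, -0.2, -2.5]
width: 0.0196
8.869109943171065 [0.4581 0.075  0.2143] [0.4579 0.075  0.3137] [ 0.3 -0.2 -2.5] 0.01960980183671725
seed [217.79342332 282.80073373]
ring [0.4846 0.2966] 0.045 0.0003 49 49
0.105 cup-lid mm [ 5.3 -7.5]
0.11 cup-lid mm [ 3.7 -5.8]
0.115 cup-lid mm [ 2.1 -4.1]
0.12 cup-lid mm [ 0.5 -2.4]
0.125 cup-lid mm [-1.1 -0.6]
```

View pics/v17.png

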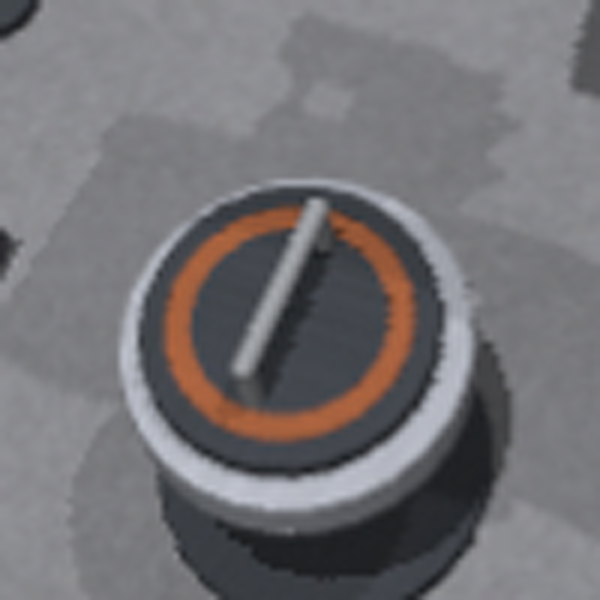

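View pics/t17.png

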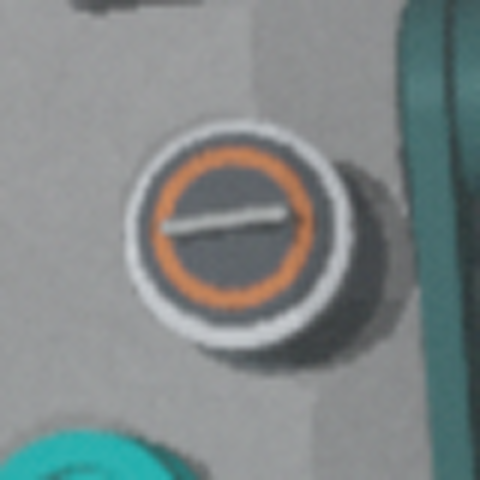

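```bash
python3 - <<'E'
import sys; sys.argv=["x","17",".1275"]
exec(open("rel.py").read().split("# ring outer")[0])
def fit(P):
    k=np.ones(len(P),bool)
    for _ in range(8):
        c,r,e=circ(P[k]); res=np.hypot(*(P[:,:2]-c).T)-r; k=abs(res)<max(2*e,.001)
    return c,r,e,k.sum()
A=np.arange(0,360,4)
tp=cv2.imread("pics/top17.png")
for z in (.1155,.122,.1275):
  for nm,C,I,sd,ri,ro,Ro in (("side",S,im,(217.8,282.8),(14,25),(23,34),0),("top",T,tp,(178.7,217.7),(10,15.5),(15.5,24),0)):
    SA=cv2.cvtColor(I,cv2.COLOR_BGR2HSV)[:,:,1].astype(np.float32)
    g=cv2.cvtColor(I,cv2.COLOR_BGR2GRAY).astype(np.float32)
    a=fit(C.plane(edge(SA,sd,*ri,A,-1),.1275+.012)); 
    sc=(219.5,287.7) if nm=="side" else (179.5,219)
    b=fit(C.plane(edge(g,sc,*ro,A,-1),z))
    print(z,nm,"ring",a[0].round(4),a[1].round(4),a[3],"cup",b[0].round(4),b[1].round(4),b[3],"lid-cup mm",((a[0]-b[0])*1000).round(1))
E
```

```text
0.1155 side ring [0.4846 0.2965] 0.0451 87 cup [0.4866 0.2926] 0.0652 72 lid-cup mm [-1.9  4. ]
0.1155 top ring [0.489  0.2967] 0.0457 85 cup [0.4892 0.2981] 0.0652 82 lid-cup mm [-0.1 -1.4]
0.122 side ring [0.4846 0.2965] 0.0451 87 cup [0.4845 0.2948] 0.0646 72 lid-cup mm [0.1 1.7]
0.122 top ring [0.489  0.2967] 0.0457 85 cup [0.4882 0.2969] 0.065 82 lid-cup mm [ 0.8 -0.2]
0.1275 side ring [0.4846 0.2965] 0.0451 87 cup [0.4827 0.2967] 0.0642 72 lid-cup mm [ 1.9 -0.2]
0.1275 top ring [0.489  0.2967] 0.0457 85 cup [0.4874 0.2959] 0.0648 82 lid-cup mm [1.7 0.8]
```

Both views agree at rim 0.1275: the lid is home, 2 mm off centre. Now I carry the lifter back to the rack.

```bash
python3 -m handwheel '[3,-15,0,0,0,0.5,-1, 8,-40,0,0,0,1.5,-1, 14,-75,0,0,0,2.5,-1, 21,-115,0,0,0,3.5,-1, 28,-155,0,0,0,4.5,-1, 35,-195,0,0,0,5.5,-1, 42,-235,0,0,0,6.5,-1, 48,-275,0,0,0,6.5,-1, 54,-310,0,0,0,6.5,-1, 60,-345,0,0,0,6.5,-1]' 55
python3 -m handwheel '[5,-28,0,0,0,0,-1, 9,-48,-5,0,0,0,-1, 11,-58,-10,0,0,0,-1, 11,-60,-15,0,0,0,-1, 11,-60,-15,0,0,0,-1, 11,-60,-15,0,0,0,-1]' 55
python3 look.py 18 270 50 80 110 5
```

```text
time: 22.3
tcp_pos: [0.5184, -0.2688, 0.3129]
ee_rot: [3.113, 0.423, 0.002]
contact_force: [-0.4, 1.3, -2.5]
width: 0.0194
time: 22.9
tcp_pos: [0.5287, -0.3266, 0.2974]
ee_rot: [-3.113, -0.424, -0.0]
contact_force: [-0.0, 0.0, -1.9]
width: 0.0199
15.52547882851507 [ 0.5287 -0.3265  0.198 ] [ 0.5287 -0.3266  0.2974] [-0.   0.  -1.9] 0.019899365975565467
```

View pics/v18.png

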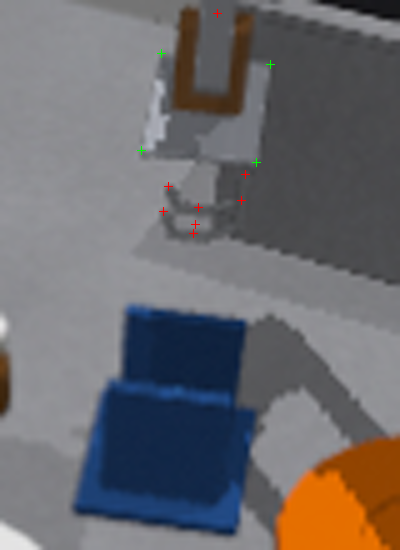

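```bash
python3 -m handwheel '[0,-1.5,-10,0,0,0,-1, 0,-1.5,-30,0,0,0,-1, 0,-1.5,-50,0,0,0,-1, 0,-1.5,-70,0,0,0,-1, 0,-1.5,-90,0,0,0,-1, 0,-1.5,-110,0,0,0,-1, 0,-1.5,-128,0,0,0,-1, 0,-1.5,-143,0,0,0,-1, 0,-1.5,-155,0,0,0,-1, 0,-1.5,-160,0,0,0,-1]' 55
python3 -m handwheel '[0,0,-4,0,0,0,-1, 0,0,-8,0,0,0,-1, 0,0,-11,0,0,0,-1, 0,0,-14,0,0,0,-1, 0,0,-16,0,0,0,-1, 0,0,-17,0,0,0,-1, 0,0,-17,0,0,0,-1]' 55
python3 look.py 19 270 80 80 80 6
```

```text
time: 24.0
tcp_pos: [0.5279, -0.3288, 0.1353]
ee_rot: [-3.112, -0.422, 0.003]
contact_force: [-0.6, 1.0, -2.8]
width: 0.0198
time: 24.7
tcp_pos: [0.5285, -0.3293, 0.1199]
ee_rot: [-3.113, -0.422, 0.0]
contact_force: [-0.9, 0.7, -1.8]
width: 0.0195
15.447565562628723 [ 0.5285 -0.3293  0.0205] [ 0.5285 -0.3293  0.1199] [-0.9  0.7 -1.8] 0.01949608615551537
```

View pics/v19.png

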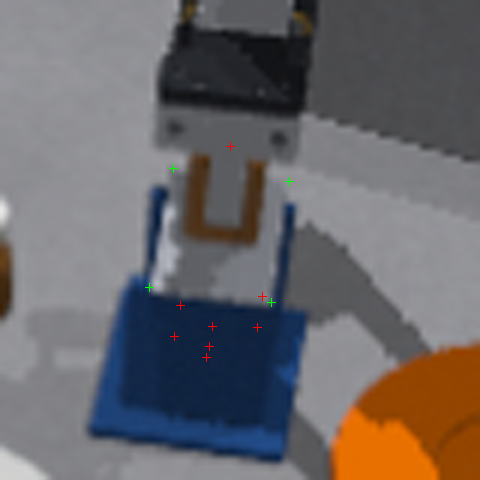

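```bash
python3 -m handwheel '[0,0,-0.4,0,0,0,-1, 0,0,-0.8,0,0,0,-1, 0,0,-0.8,0,0,0,-1, 0,0,-0.8,0,0,0,-1]' 55
```

```text
time: 25.2
tcp_pos: [0.5286, -0.3294, 0.1195]
ee_rot: [3.113, 0.422, 0.0]
contact_force: [-0.4, -0.6, -1.0]
width: 0.0195
```

Resting, with the load partly off. Open slowly, then check before withdrawing.

```bash
python3 -m handwheel '[0,0,0,0,0,0,-0.5, 0,0,0,0,0,0,-0.4, 0,0,0,0,0,0,-0.3, 0,0,0,0,0,0,-0.2, 0,0,0,0,0,0,0, 0,0,0,0,0,0,0.2, 0,0,0,0,0,0,0.5, 0,0,0,0,0,0,0.8, 0,0,0,0,0,0,1, 0,0,0,0,0,0,1]' 55
python3 -m handwheel '[0,0,0,0,0,0,1, 0,0,0,0,0,0,1, 0,0,0,0,0,0,1]' 55
python3 look.py 20 270 80 80 80 6
```

```text
time: 26.2
tcp_pos: [0.5285, -0.3294, 0.1192]
ee_rot: [3.113, 0.422, -0.0]
contact_force: [-1.0, -0.6, 0.6]
width: 0.0823
time: 26.5
tcp_pos: [0.5285, -0.3293, 0.1192]
ee_rot: [3.113, 0.422, -0.0]
contact_force: [0.6, 1.1, -0.7]
width: 0.094
15.448423679691556 [ 0.5285 -0.3293  0.0198] [ 0.5285 -0.3293  0.1192] [ 0.6  1.1 -0.7] 0.0940270808314598
```

View pics/v20.png

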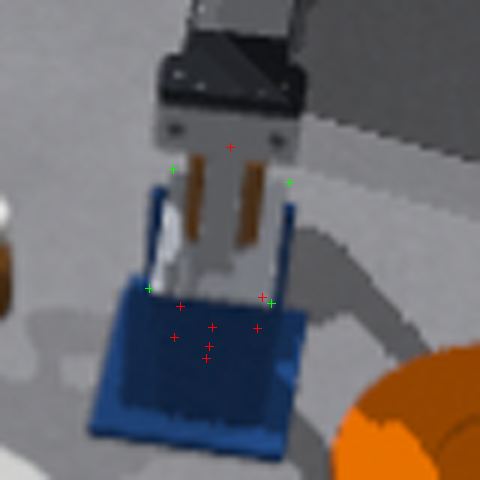

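Released, with the handle still upright. Withdraw straight up and aside.

```bash
python3 -m handwheel '[0,0,10,0,0,0,1, 0,0,30,0,0,0,1, 0,0,55,0,0,0,1, 0,0,85,0,0,0,1, 0,0,110,0,0,0,1, -30,-15,120,0,0,0,1, -70,-40,120,0,0,0,1, -110,-60,120,0,0,0,1, -150,-80,120,0,0,0,1, -190,-105,120,0,0,0,1]' 55
python3 -m handwheel '[-40,-25,0,0,0,0,1, -80,-45,0,0,0,0,1, -110,-65,0,0,0,0,1, -130,-75,0,0,0,0,1, -130,-75,0,0,0,0,1, -130,-75,0,0,0,0,1]' 55
python3 look.py 21 180 80 170 140 4
python3 - <<'E'
import cv2,numpy as np
t=cv2.imread("pics/top21.png"); a=cv2.resize(t[175:240,325:390],None,fx=6,fy=6,interpolation=cv2.INTER_CUBIC); b=cv2.resize(t[185:250,147:212],None,fx=6,fy=6,interpolation=cv2.INTER_CUBIC)
cv2.imwrite("pics/t21.png",np.hstack([a,b]))
exec(open("m2.py").read().split("# cup")[0])
H,Sa,V=hsv(t); g=(Sa<40)&(V>168); h=(H<25)&(Sa>60)
for nm,f in(("before","top0"),("after","top21")):
    H,Sa,V=hsv(cv2.imread(f"pics/{f}.png")); g=(Sa<40)&(V>168); h=(H<25)&(Sa>60)
    mg,st,_=blob(g|h,(360,205),24); bx=cv2.boxPoints(cv2.minAreaRect(hullell(mg).astype(np.float32))); print(nm,"guard",T.plane(bx,.104).mean(0).round(4),"handle",blob(h,(364,201),16)[2].round(2))
    H,Sa,V=hsv(cv2.imread(f"pics/{f.replace('top','side')}.png")); print("side handle",blob((H<25)&(Sa>60),(307,112),16)[2].round(2))
d=cv2.absdiff(cv2.imread("pics/top0.png"),t).max(2); print(cv2.connectedComponentsWithStats((d>40).astype(np.uint8))[2][1:][lambda:0] if 0 else [r.tolist() for r in cv2.connectedComponentsWithStats((d>40).astype(np.uint8))[2][1:] if r[4]>12])
E
python3 rel.py 21 .1275|head -2
```

```text
time: 27.6
tcp_pos: [0.3372, -0.4347, 0.2406]
ee_rot: [3.111, 0.423, 0.001]
contact_force: [0.7, -1.2, 0.0]
width: 0.0937
time: 28.2
tcp_pos: [0.2086, -0.5094, 0.2399]
ee_rot: [3.113, 0.421, 0.001]
contact_force: [1.0, 0.1, -0.4]
width: 0.094
15.401781470648285 [ 0.2087 -0.5094  0.1405] [ 0.2086 -0.5094  0.2399] [ 1.   0.1 -0.4] 0.09396494285470716
before guard [ 0.5316 -0.3282  0.104 ] handle [365.25 200.03]
side handle [306.97 111.23]
after guard [ 0.5314 -0.3288  0.104 ] handle [365.45 200.17]
side handle [307.18 111.06]
[]
seed [217.79342332 282.80073373]
ring [0.4845 0.2966] 0.045 0.0003 49 49
```

View pics/t21.png

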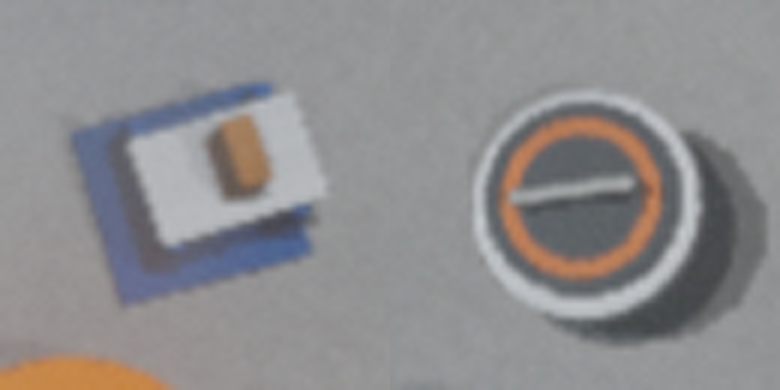

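View pics/side21.png

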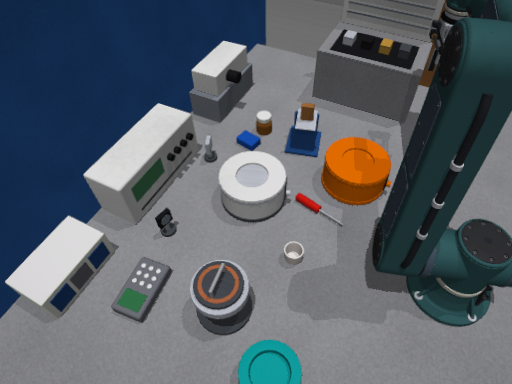

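```bash
python3 - <<'E'
import cv2,numpy as np
for n in("top","side"):
    d=cv2.absdiff(cv2.imread(f"pics/{n}0.png"),cv2.imread(f"pics/{n}21.png")).max(2); print(n,[r.tolist() for r in cv2.connectedComponentsWithStats((d>40).astype(np.uint8))[2][1:] if r[4]>8])
from cell import hand_in; print(hand_in())
E
```

```text
top [[263, 175, 32, 32, 789], [163, 202, 33, 33, 826], [454, 273, 22, 9, 64], [415, 272, 97, 77, 607], [450, 281, 19, 7, 27], [449, 290, 13, 20, 43], [438, 295, 17, 20, 93], [397, 297, 10, 5, 18], [430, 314, 45, 19, 153], [433, 320, 60, 19, 136], [426, 322, 4, 9, 19], [333, 344, 77, 34, 141]]
side [[444, 5, 26, 17, 166], [431, 20, 8, 9, 41], [445, 23, 8, 5, 19], [430, 29, 18, 15, 99], [421, 32, 15, 24, 174], [438, 47, 3, 6, 15], [433, 52, 7, 20, 53], [423, 57, 7, 23, 71], [398, 121, 4, 14, 17], [232, 156, 40, 34, 1019], [193, 261, 51, 49, 1868]]
the job is handed in; nothing more can be done
None
```

The lid is in the cooling stand's cup, the lifter is back in its rack, and the job was handed in at about 28 s. I took the lifter from the rack, hooked it under the loop and lifted the lid off level. I lowered it until its weight came off the hooks, then unhooked, hung the lifter back and moved the arm away.

- **Lid:** at the end it looks level and seated. The load came off at a lid height of 0.1275 m. Taking that as the rim height, both cameras put the lid about 2 mm from the cup's centre (limit 6 mm).
- **Lifter:** it hangs upright with its guard on the cheeks, within about 1 mm of where it started.
- **Everything else:** before/after image differences show only the furnace mouth, the cup and the arm itself, so no bystander moved visibly.

**Disagreement:** the rim height first read about 0.116 m from the cup's apparent size and about 0.122 m from the two views together. Contact gave 0.1275 m, the height at which both views agree on the cup's position. The side camera also reads about 3 mm off in x against the robot, which I allowed for. Hand-in reports no verdict.

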